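# Lay out a linear power supply on its chassis plate

## Robot

A 6-joint arm with a two-finger parallel gripper is mounted at the origin on the work surface. World frame = base frame: x ahead of the robot, y to its left, z up, the work surface at z = 0. Lengths are in m, angles in rad, forces in N, time in s.
With the tool pointing down it reaches from about 0.425 to 0.925 m from the base axis. Payload 12.5 kg.
Tool frame: the origin (TCP) lies at the very end of the fingers, on their centre line; the grasp point (between the pads) lies manip.hold_point_z behind it (manip.hold_point_z is the distance from the TCP to the grasp point, in m); z points along the fingers, y is the direction in which the jaws open and shut (so a half turn about z gives the same grasp; the last joint's range is limited). The gripper opens to 85 mm and grips with 20 to 120 N. Pads are 22 mm wide; open, the fingers measure 114 mm over their backs; the gripper's body (76 mm by 85 mm) begins 54 mm behind the grasp point. The pads swing forward as they close: fully open they stand 13 mm farther back than shut.
Start: joints at [-1.234, 0.491, 1.559, -0, 1.092, -0.106], TCP at [0.268, -0.565, 0.231] pointing down, gripper open.
Joint ranges: [-3.1, 3.1], [-0.84, 2.19], [0.05, 2.79], [-1.13, 4.28], [0.06, 2.93], [-2.69, 2.69]. Speed limits (rad/s): [2.22, 2.22, 2.79, 3.14, 3.14, 3.14].

## Interface

Orientations are given as a 3x3 rotation matrix whose columns are the frame's x, y, z axes.
In Python, from workcell import manip gives the robot as it stands. The module is installed in compiled form; this text tells all that it offers.
- The arm moves only by the tool drive_tool, never from a script. Its argument "deltas" is one flat list of numbers, 4 for each row, row after row: the shift along the tool's x, y, z in mm, then the turn about the tool's z in rad. A call has 1 to 10 rows; each row shifts and turns the commanded pose from where the row before left it, along the tool's axes as they then stand; what a row does not reach is not made up. A row lasts 1/12 s, in which the tool goes at most 41.7 mm and 7.16 degrees, less where a joint would pass 70% of its speed; a pose out of reach is approached as far as the arm can. A call with a gripper value outside its range is refused whole. "gripper" is the finger opening in mm, from 0 to 85.4, set as the call begins (left out, the last holds). The fingers move at their own pace and stop on an object; "force" is the grip in N (left out, the last holds). Time passes only in rows, so rows that do not move let the fingers close. It gives the time, the measured TCP pose, the force and the opening at its end, in the units of the state.
- manip.get_obs(): the state, without advancing time (a new reading comes with each control period).
- manip.capture(name): name is "scene" or "side" or "wrist"; returns the picture (480x640x3 uint8, red, green, blue); there is no depth.
- manip.calibration(name): a dict with "intrinsics" (3x3 intrinsics, pixels), "R" (3x3) and "t" (3): a world point X has camera coordinates R X + t. Camera axes: x right, y down, z forward; pixel columns grow to the right and rows downward; lengths in m; the calibration is good to about 2 mm. A picture is of the moment at which its call begins: read the wrist's pose just before it. calibration takes no time and is no camera call; for the wrist camera it gives the pose at the moment of the call.
- manip.job_done(): hands the job in, once; it reports no verdict.
The state is a dict: "clock": time; "q": joint angles; "qd": joint speeds; "tau": joint torques, N m; "ee_pos": TCP position; "tool_rot": TCP orientation; "ft_force": force on the tool from outside, world axes, zero at the start; "wrist_torque": the same for the moment, N m; "opening": finger opening in m.
Only numpy, scipy, OpenCV 4.12 (cv2) and the standard library are available. Lean on these libraries where they do the work, as an engineer would, in place of code of your own. Each camera call takes 0.05 s, during which the arm holds its last target. There are 200 camera calls.

## Task

Lay out the parts of the power supply on the grey chassis plate, along its centre line and square to it, in the order the current runs: the transformer beside the screw terminal strip (mains) with its feet along the line, the finned heat sink beside the two binding posts (output) with its fins along the line, each about a finger's width (15 mm) inside its terminal block, and the capacitor standing midway between transformer and heat sink. Set the square bridge rectifier flat on the plate directly behind the capacitor, on the side away from the robot, again about 15 mm clear of it, and lay the fan flat, centred and squared up on top of the heat sink. Leave the solder reel and the dish of screws where they stand, and let go of everything.

Things in the scene. Friction and masses are not known exactly. Their poses are not given: they have to be found in the camera images.
- plate: Fixed grey painted chassis plate, 160 (x) x 320 (y) mm, on low rubber feet, its upper face 8 mm above the table. Origin: centre of the plate at table height (upper face at z = +8). Its y axis is the long centre line, its x axis points away from the robot (plate turned by up to 0.2 rad either way).
- mains_strip: Mains terminal: black barrier strip with four pairs of brass screws between thin upright ribs, 66 (x, across the plate) x 22 (y, along the centre line) x 20 mm high, fixed on the plate's centre line with its centre 140 mm from the plate's centre, at one end or the other. Origin: centre of its underside, on the plate's upper face; axes parallel to the plate's.
- output_posts: Output terminal: black base 58 (x, across the plate) x 24 (y, along the centre line) x 10 mm with two knurled binding posts (one red, one black) 34 mm high, fixed on the plate's centre line 140 mm from the plate's centre, at the end opposite the mains strip. Origin: centre of its underside, on the plate's upper face; axes parallel to the plate's.
- transformer: Loose mains transformer, about 0.4 kg, standing on its feet: dark steel core 26 (x) x 57 (y) x 48 (high) mm in a steel strap whose two flat feet reach 72 mm along y (2 mm thick), and a yellow-taped coil that bulges out on both faces to 44 mm in x (34 mm wide in y, from 11 to 39 mm above the underside; grip it across this 44 mm). Origin: centre of the underside, z up.
- capacitor: Loose can capacitor, upright: dark sleeve with silvery top, 35 mm diameter, 50 mm high, about 60 g. Origin: centre of the underside, z up.
- heatsink: Loose bare aluminium heat sink, about 120 g: 44 (x) x 60 (y) mm, 30 mm high; 8 upright fins run along y, so the two outer fins are flat 60 x 30 mm sides 44 mm apart to grip. Origin: centre of the underside, z up; the flat top of the fins is at z = 30.
- fan: Loose black axial fan lying flat, 40 x 40 mm, 20 mm thick, about 35 g. Origin: centre of the underside, z up; x and y along its sides.
- rectifier: Loose square bridge rectifier lying flat, black block 28 x 28 x 11 mm on a metal base, four upright metal tabs on top (total height 22.5 mm), about 25 g. Origin: centre of the underside, z up; x and y along its sides.
- solder_reel: Bystander, not to be shifted: upright grey reel of solder wire, 48 mm diameter, 36 mm high, standing on the table. Origin: centre of the underside.
- screw_dish: Bystander, not to be shifted: small round glass dish holding brass screws, 62 mm across the rim, 18 mm high, standing on the table. Origin: centre of the underside.

How it is judged:
By the outcome, as a careful person would: the job done as asked, in the order asked, and still so for the second after the job is handed in, with the robot touching nothing.
It also fails if it takes over 125 s, if anything falls off the work surface, if the arm or the gripper's body presses on something with over 40 N, if the wrist force passes 120 N, or if a joint passes its speed limit or range.

## Working session

There is one attempt and no reset: what is moved stays moved. The work goes in short steps, Python scripts to look and compute and a tool call to move; the robot and the scene stay as the last step left them, time stands still between calls to the robot, and variables do not carry over. Pictures are saved under pics/ and viewed, about 12 in all and at most 16, crops included, and the job is handed in when it is done.

Besides the shell and the picture viewer there is one more tool, called after "Call:" as name(argument=value, ...) on one line, values as JSON. drive_tool: Moves the arm, as the interface text tells. Its arguments: {"type":"object","properties":{"deltas":{"type":"array","items":{"type":"number"}},"gripper":{"type":"number"},"force":{"type":"number"}},"required":["deltas"]}

```bash
mkdir -p pics
cat > h.py <<'E'
import numpy as np, cv2
from workcell import manip
def cap(n,f):
    c=manip.calibration(n); im=manip.capture(n); cv2.imwrite(f'pics/{f}.png',cv2.cvtColor(im,cv2.COLOR_RGB2BGR)); return im,c
def ray(c,px,z):
    px=np.atleast_2d(np.array(px,float)); d=np.c_[px,np.ones(len(px))]@np.linalg.inv(c['intrinsics']).T@c['R']; o=-c['R'].T@c['t']
    return o+d*((z-o[2])/d[:,2])[:,None]
def proj(c,X):
    p=(np.atleast_2d(X)@c['R'].T+c['t'])@c['intrinsics'].T; return p[:,:2]/p[:,2:]
E
python3 - <<'E'
from h import *
for n in('scene','side','wrist'):
    im,c=cap(n,n+'0'); print(n,c['intrinsics'].round(1).tolist(),(-c['R'].T@c['t']).round(3),c['R'].round(3).tolist())
o=manip.get_obs(); print(o['clock'],o['ee_pos'],o['tool_rot'],o['opening'],manip.hold_point_z)
E
```

```text
scene [[458.6, 0.0, 322.4], [0.0, 458.6, 237.3], [0.0, 0.0, 1.0]] [ 1.133 -0.524  0.72 ] [[0.671, 0.741, -0.002], [0.482, -0.438, -0.759], [-0.564, 0.508, -0.651]]
side [[566.9, 0.0, 321.0], [0.0, 566.9, 239.5], [0.0, 0.0, 1.0]] [0.482 0.66  0.895] [[-0.997, -0.079, 0.008], [-0.068, 0.789, -0.611], [0.042, -0.609, -0.792]]
wrist [[427.1, 0.0, 319.0], [0.0, 427.1, 243.5], [0.0, 0.0, 1.0]] [ 0.332 -0.535  0.373] [[0.428, -0.904, -0.001], [-0.868, -0.412, 0.278], [-0.252, -0.118, -0.961]]
0.15 [ 0.26775291 -0.56456665  0.23087017] [[ 9.03551705e-01  4.28478977e-01 -2.87729064e-04]
 [ 4.28479067e-01 -9.03551374e-01  7.77043840e-04]
 [ 7.29689584e-05 -8.25385168e-04 -9.99999657e-01]] 0.08547459364747269 0.0187
```

View pics/scene0.png

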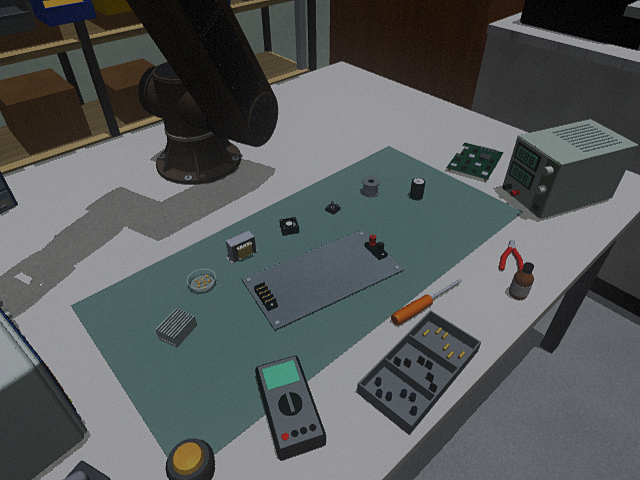

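View pics/side0.png

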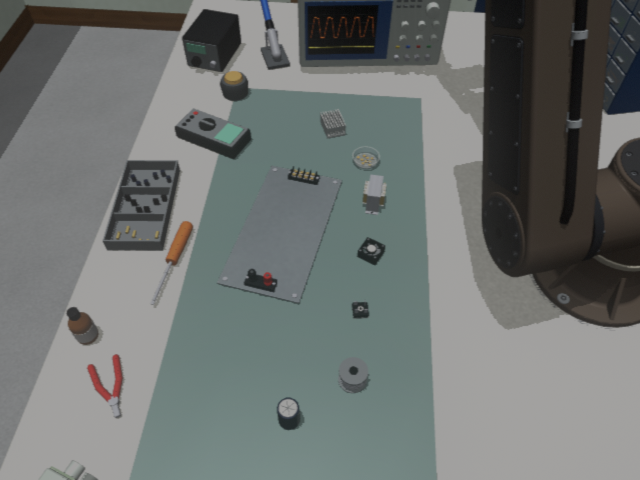

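Run:
```python
from h import *
s=manip.calibration('side'); c=manip.calibration('scene')
P=dict(hs=([333,133],[176,325],.0),tr=([374,208],[240,258],.0),fan=([371,252],[289,227],.02),rect=([361,310],[332,208],.01),cap=([288,405],[417,180],.05),reel=([353,370],[371,181],.036),dish=([366,160],[202,280],.01),
 A=([276,166],[276,328],.008),B=([342,182],[243,280],.008),C=([294,301],[360,233],.008),D=([221,286],[403,268],.008))
for k,(a,b,z) in P.items(): print(k,ray(s,a,z)[0].round(3),ray(c,b,z)[0].round(3))
```

```text
hs [ 0.526 -0.344 -0.   ] [ 0.512 -0.354  0.   ]
tr [ 0.426 -0.121  0.   ] [ 0.436 -0.151  0.   ]
fan [0.43  0.008 0.02 ] [ 0.444 -0.011  0.02 ]
rect [0.444 0.132 0.01 ] [0.449 0.126 0.01 ]
cap [0.552 0.334 0.05 ] [0.548 0.338 0.05 ]
reel [0.454 0.261 0.036] [0.456 0.261 0.036]
dish [ 0.447 -0.252  0.01 ] [ 0.448 -0.256  0.01 ]
A [ 0.643 -0.218  0.008] [ 0.656 -0.216  0.008]
B [ 0.496 -0.182  0.008] [ 0.506 -0.189  0.008]
C [0.567 0.122 0.008] [0.565 0.11  0.008]
D [0.705 0.101 0.008] [0.714 0.094 0.008]
```

View pics/wrist0.png

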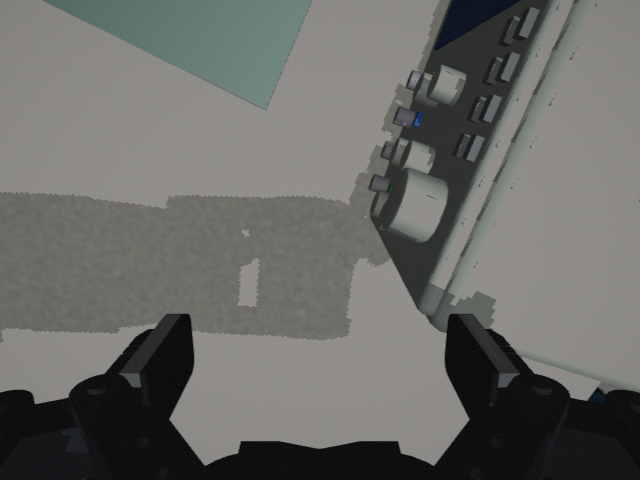

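Call:
drive_tool(deltas=[29.7,-21.5,-10.6,0,29.7,-21.5,-10.6,0,29.7,-21.5,-10.6,0,29.7,-21.5,-10.6,0,29.7,-21.5,-10.6,0,29.7,-21.5,-10.6,0,29.7,-21.5,-10.6,0,29.7,-21.5,-10.6,0])

```text
clock: 0.82
ee_pos: [0.4092, -0.3058, 0.3166]
tool_rot: [[0.904, 0.428, -0.0], [0.428, -0.904, -0.0], [-0.0, -0.0, -1.0]]
ft_force: [-0.2, -0.9, 0.1]
opening: 0.0854
```

Call:
drive_tool(deltas=[29.7,-21.5,-10.6,0,29.7,-21.5,-10.6,0,29.7,-21.5,-10.6,0,29.7,-21.5,-10.6,0,29.7,-21.5,-10.6,0,29.7,-21.5,-10.6,0,29.7,-21.5,-10.6,0,29.7,-21.5,-10.6,0])

```text
clock: 1.48
ee_pos: [0.5502, -0.0484, 0.4014]
tool_rot: [[0.904, 0.429, -0.0], [0.429, -0.904, -0.0], [-0.0, 0.0, -1.0]]
ft_force: [0.9, -0.7, -1.4]
opening: 0.0855
```

Call:
drive_tool(deltas=[0,0,0,0.11,0,0,0,0.11,0,0,0,0.11,0,0,0,0.11,0,0,0,0.1,0,0,0,0.1,0,0,0,0,0,0,0,0])

```text
clock: 2.15
ee_pos: [0.5497, -0.0503, 0.4007]
tool_rot: [[0.981, -0.193, -0.0], [-0.193, -0.981, 0.0], [-0.0, 0.0, -1.0]]
ft_force: [0.3, -0.1, 0.4]
opening: 0.0855
```

Run:
```python
from h import *
im,c=cap('wrist','w1'); np.savez('w1',**c); print((-c['R'].T@c['t']).round(4))
```

```text
[ 0.6198 -0.0647  0.5428]
```

View pics/w1.png

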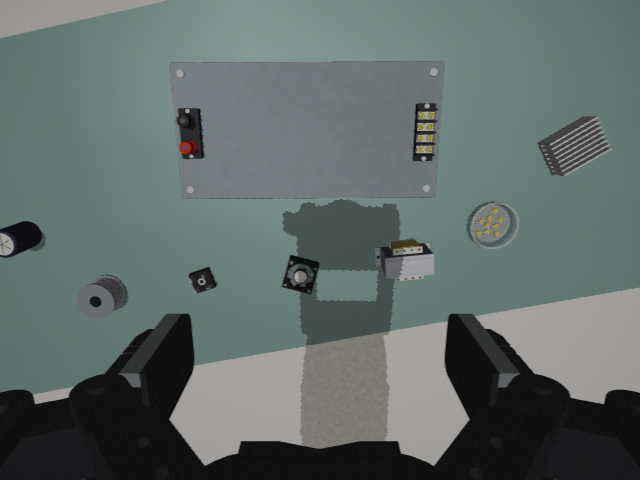

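Run:
```python
from h import *
im=cv2.cvtColor(cv2.imread('pics/w1.png'),cv2.COLOR_BGR2RGB); c=dict(np.load('w1.npz'))
hsv=cv2.cvtColor(im,cv2.COLOR_RGB2HSV); 
for p in [(300,150),(250,250),(340,230),(560,220)]: print(p,hsv[p[1],p[0]])
m=((hsv[...,1]<60)).astype(np.uint8); m[:40]=0;m[300:]=0
m=cv2.morphologyEx(m,cv2.MORPH_OPEN,np.ones((3,3)))
cs,_=cv2.findContours(m[:, :],cv2.RETR_EXTERNAL,cv2.CHAIN_APPROX_NONE)
for k in cs:
    if cv2.contourArea(k)<150: continue
    print('area',cv2.contourArea(k),cv2.boundingRect(k))
    if cv2.contourArea(k)>20000:
        w=ray(c,k[:,0],.008)[:,:2].astype(np.float32); r=cv2.minAreaRect(w*1000); print(r)
        w=(w-w.mean(0)); 
        b=ray(c,cv2.boxPoints(cv2.minAreaRect(k[:,0].astype(np.float32))),.008).round(4)
        ap=cv2.approxPolyDP(k,6,True)[:,0]; print(ap.tolist(), ray(c,ap,.008)[:,:2].round(4).tolist())
```

```text
(300, 150) [104  26 126]
(250, 250) [ 83  47 130]
(340, 230) [84 42 84]
(560, 220) [ 85  48 121]
area 238.5 (0, 233, 14, 23)
area 164392.0 (0, 40, 640, 260)
((548.2208862304688, -50.62353515625), (865.725341796875, 321.14801025390625), 78.87322998046875)
[[0, 40], [0, 228], [27, 220], [41, 231], [36, 245], [0, 257], [0, 299], [639, 299], [639, 40]] [[0.7764, 0.2774], [0.5675, 0.3657], [0.5708, 0.3274], [0.5535, 0.3152], [0.5369, 0.3286], [0.5305, 0.3813], [0.4742, 0.4051], [0.3071, -0.4444], [0.6349, -0.4407]]
```

```bash
cat >> h.py <<'E'
def objs(im,c,lo=150,rows=(0,480)):
    hsv=cv2.cvtColor(im,cv2.COLOR_RGB2HSV)
    mat=cv2.inRange(hsv,(70,30,25),(96,255,255)); m=255-cv2.medianBlur(mat,3)
    m[:rows[0]]=0; m[rows[1]:]=0
    cs,_=cv2.findContours(m,cv2.RETR_EXTERNAL,cv2.CHAIN_APPROX_NONE)
    return [k[:,0] for k in cs if cv2.contourArea(k)>lo],m
def platefit(c,k):
    # lines through the four sides of the plate contour; returns centre, yaw
    w=ray(c,k,.008)[:,:2]*1000
    r=cv2.minAreaRect(w.astype(np.float32)); b=cv2.boxPoints(r); ln=[]
    for i in range(4):
        p,q=b[i],b[(i+1)%4]; d=(q-p)/np.linalg.norm(q-p); n=np.array([-d[1],d[0]]); u=(w-p)@d; v=abs((w-p)@n)
        s=(v<4)&(u>15)&(u<np.linalg.norm(q-p)-15); f=cv2.fitLine(w[s].astype(np.float32),cv2.DIST_HUBER,0,.01,.01).ravel(); ln.append(f)
    def X(f,g): t=np.linalg.solve(np.c_[f[:2],-g[:2]],g[2:]-f[2:]); return f[2:]+t[0]*f[:2]
    C=np.array([X(ln[i],ln[(i+1)%4]) for i in range(4)]); e=np.roll(C,-1,0)-C
    return C,np.linalg.norm(e,axis=1),np.degrees(np.arctan2(e[:,1],e[:,0]))
E
python3 - <<'E'
from h import *
im=cv2.cvtColor(cv2.imread('pics/w1.png'),cv2.COLOR_BGR2RGB); c=dict(np.load('w1.npz'))
ks,m=objs(im,c,150,(45,300)); cv2.imwrite('pics/m1.png',m)
for k in ks:
    a=cv2.contourArea(k); x,y,w,h=cv2.boundingRect(k); print(a,(x,y,w,h))
    if 25000<a<50000:
        C,L,A=platefit(c,k); print(C.round(1).tolist(),C.mean(0),L,A)
    elif a<5000:
        r=cv2.minAreaRect((ray(c,k,.0)[:,:2]*1000).astype(np.float32)); print('   z0 rect',np.round(r[0],1),np.round(r[1],1),round(r[2],1))
E
```

```text
406.0 (569, 287, 71, 13)
   z0 rect [ 320.4 -404.6] [96.2 17.7] 78.9
872.5 (77, 275, 49, 25)
   z0 rect [462.2 271.4] [67.9 35.1] 78.9
437.5 (189, 267, 28, 27)
   z0 rect [445.5 131.5] [30.7 32.8] 7.8
910.5 (283, 256, 36, 38)
   z0 rect [427.5  -0.9] [40.3 47.1] 63.8
1895.0 (375, 240, 60, 41)
   z0 rect [ 420.  -141.6] [78.4 56.6] 84.3
1030.0 (0, 222, 42, 36)
   z0 rect [549.8 356.5] [36.  68.2] 11.3
1222.0 (470, 202, 49, 47)
   z0 rect [ 444.9 -263.3] [62.7 62.1] 36.8
2566.0 (538, 116, 73, 60)
   z0 rect [ 527.8 -368.9] [56.3 75.1] 20.6
35415.0 (170, 61, 274, 138)
[[655.5, -218.10000610351562], [715.4000244140625, 93.9000015258789], [560.9000244140625, 123.19999694824219], [499.6000061035156, -188.3000030517578]] [607.87317  -47.323643] [317.67966 157.18463 317.42517 158.73003] [  79.142166  169.2669   -101.13684   -10.827521]
```

View pics/m1.png

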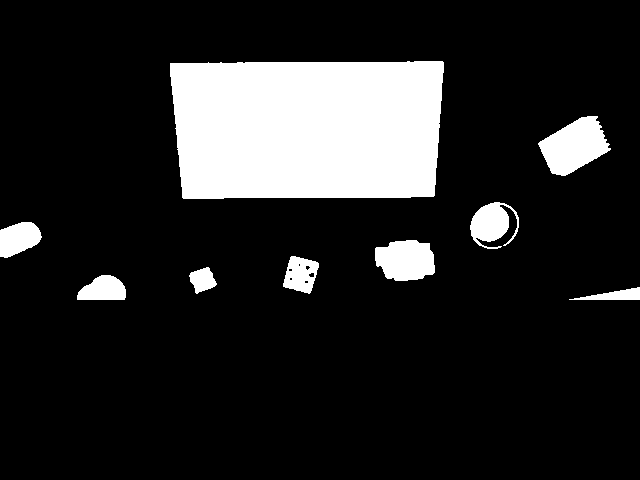

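```bash
cat >> h.py <<'E'
def delta(x,y,z,yaw=None):
    # mm; total shift in present tool axes, turn (about tool z), to be applied shift first then turn
    o=manip.get_obs(); R=o['tool_rot']; d=(np.array([x,y,z])-o['ee_pos']*1000)@R
    cy=np.arctan2(R[1,0],R[0,0]); t=None if yaw is None else -((yaw-cy+np.pi)%(2*np.pi)-np.pi)
    print('shift',d.round(1),'norm',np.linalg.norm(d).round(0),'yaw now',cy.round(4),'turn',t,'q',o['q'].round(2),'t',o['clock'])
E
python3 - <<'E'
from h import *
c=dict(np.load('w1.npz'))
for p,z in [((408,263),.04),((576,145),.03),((302,275),.02),((203,281),.011),((5,239),.05),((102,298),.036),((494,226),.009)]: print(p,(ray(c,p,z)[0]*1000).round(0))
delta(436,-139,160,1.38)
E
```

```text
(408, 263) [ 431. -140.   40.]
(576, 145) [ 534. -354.   30.]
(302, 275) [433.  -5.  20.]
(203, 281) [447. 127.  11.]
(5, 239) [558. 331.  50.]
(102, 298) [458. 251.  36.]
(494, 226) [ 447. -260.    9.]
shift [-94.5 109.  240.8] norm 281.0 yaw now -0.1937 turn -1.5736664812298997 q [-0.21  0.26  1.47 -0.    1.41  1.55] t 2.2
```

Call:
drive_tool(deltas=[-12.4,13.6,30,0,-12.4,13.6,30,0,-12.4,13.6,30,0,-12.4,13.6,30,0,-12.4,13.6,30,0,-12.4,13.6,30,0,-12.4,13.6,30,0,-12.4,13.6,30,0])

```text
clock: 2.87
ee_pos: [0.4304, -0.1379, 0.16]
tool_rot: [[0.981, -0.193, 0.001], [-0.193, -0.981, -0.0], [0.001, 0.0, -1.0]]
ft_force: [-0.2, -0.6, 0.2]
opening: 0.0854
```

Call:
drive_tool(deltas=[0,0,0,-0.12,0,0,0,-0.12,0,0,0,-0.12,0,0,0,-0.12,0,0,0,-0.12,0,0,0,-0.12,0,0,0,-0.12])

```text
clock: 3.45
ee_pos: [0.4313, -0.1376, 0.1609]
tool_rot: [[0.795, 0.607, 0.0], [0.607, -0.795, -0.0], [0.0, 0.0, -1.0]]
ft_force: [0.0, 0.4, 0.4]
opening: 0.0855
```

Call:
drive_tool(deltas=[0,0,0,-0.12,0,0,0,-0.12,0,0,0,-0.12,0,0,0,-0.12,0,0,0,-0.12,0,0,0,-0.13,0,0,0,0])

```text
clock: 4.03
ee_pos: [0.4313, -0.1376, 0.1609]
tool_rot: [[0.193, 0.981, 0.0], [0.981, -0.193, -0.0], [-0.0, 0.0, -1.0]]
ft_force: [0.0, -0.7, 0.3]
opening: 0.0854
```

Run:
```python
from h import *
im,c=cap('wrist','w2'); np.savez('w2',**c); print(manip.get_obs()['ee_pos'])
```

```text
[ 0.43125853 -0.13760557  0.16091867]
```

View pics/w2.png

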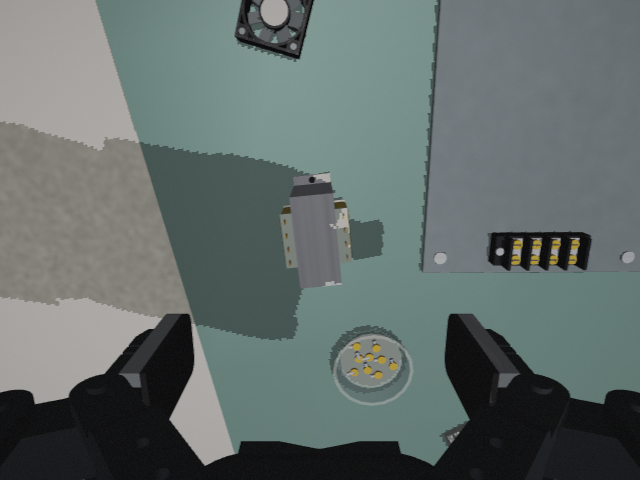

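Run:
```python
from h import *
c=dict(np.load('w2.npz')); im=cv2.cvtColor(cv2.imread('pics/w2.png'),cv2.COLOR_BGR2RGB)
hsv=cv2.cvtColor(im,cv2.COLOR_RGB2HSV)
print([hsv[y,x].tolist() for x,y in [(315,240),(300,250),(312,190),(287,240)]])
p=[(292,196),(330,194),(341,284),(305,288)]; w=ray(c,p,.048)*1000; print(w.round(1).tolist(),w.mean(0).round(1)); 
f=[(294,174),(330,172)]; print((ray(c,f,.002)*1000).round(1).tolist())
cv2.imwrite('pics/w2c.png',cv2.resize(cv2.imread('pics/w2.png')[160:300,260:400],None,fx=4,fy=4,interpolation=cv2.INTER_CUBIC))
```

```text
[[120, 11, 112], [114, 12, 110], [120, 13, 58], [65, 12, 127]]
[[421.2, -109.0, 48.0], [443.8, -112.2, 48.0], [439.9, -170.5, 48.0], [416.8, -168.8, 48.0]] [ 430.4 -140.1   48. ]
[[421.4, -101.3, 2.0], [446.4, -104.8, 2.0]]
```

View pics/w2c.png

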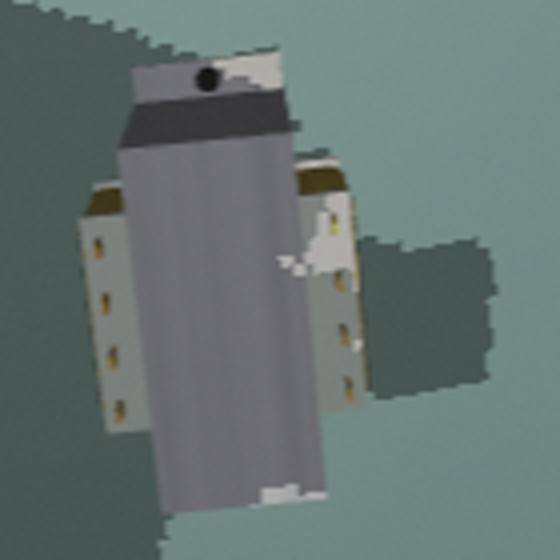

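Call:
drive_tool(deltas=[-1.9,0,0,-0.113,0,0,25,0,0,0,25,0,0,0,25,0,0,0,25,0,0,0,20,0,0,0,17,0,0,0,17,0,0,0,0,0])

```text
clock: 4.83
ee_pos: [0.43, -0.1391, 0.0046]
tool_rot: [[0.093, 0.996, -0.003], [0.996, -0.093, 0.002], [0.001, -0.003, -1.0]]
ft_force: [-0.7, -0.1, 0.3]
opening: 0.0856
```

Call:
drive_tool(deltas=[0,0,0,0,0,0,0,0,0,0,0,0,0,0,0,0,0,0,0,0,0,0,0,0], gripper=38, force=50)

```text
clock: 5.33
ee_pos: [0.431, -0.1395, 0.008]
tool_rot: [[0.09, 0.996, 0.001], [0.996, -0.09, -0.001], [-0.001, 0.001, -1.0]]
ft_force: [-1.4, 0.8, 6.8]
opening: 0.0429
```

Call:
drive_tool(deltas=[0,0,-12,0,0,0,-25,0,0,0,-25,0,3.8,20,0,0,3.8,20,0,0,3.8,20,0,0,3.8,20,0,0,3.8,20,0,0,3.8,20,0,0,3.8,20,0,0])

```text
clock: 6.17
ee_pos: [0.5735, -0.1252, 0.0696]
tool_rot: [[0.09, 0.996, 0.0], [0.996, -0.09, -0.0], [-0.0, 0.0, -1.0]]
ft_force: [0.5, -0.7, -3.7]
opening: 0.043
```

Call:
drive_tool(deltas=[3.5,20,0,0,0,0,0,0.101,0,0,0,0,0,0,0,0])

```text
clock: 6.5
ee_pos: [0.5924, -0.1236, 0.0691]
tool_rot: [[0.188, 0.982, -0.0], [0.982, -0.188, 0.0], [-0.0, -0.0, -1.0]]
ft_force: [-0.4, 0.7, -2.9]
opening: 0.0433
```

Run:
```python
from h import *
im,c=cap('wrist','w3'); np.savez('w3',**c)
delta(593,-123.9,36,1.379)
```

```text
shift [-0.   0.8 33.1] norm 33.0 yaw now 1.3824 turn 0.0033874037328458506 q [-0.32  0.66  1.75 -0.    0.73 -0.13] t 6.55
```

View pics/w3.png

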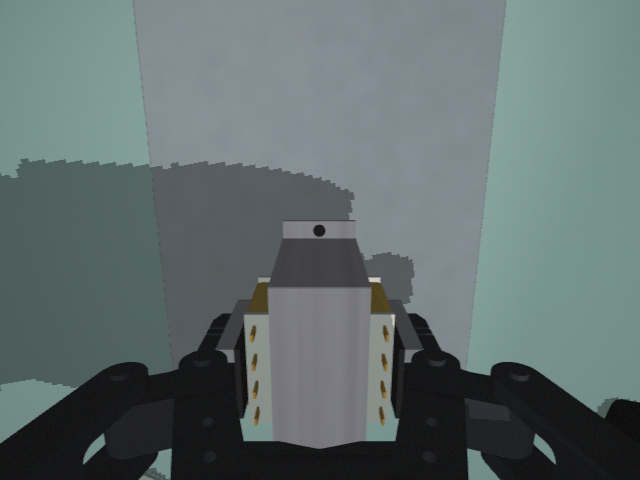

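```bash
cat >> h.py <<'E'
def plate_edges(im,c,r0=0,r1=150,ws=30):
    # long plate edges in a wrist view with tool x along the plate: returns mid line and yaw in world (mm)
    hsv=cv2.cvtColor(im,cv2.COLOR_RGB2HSV); hue=cv2.inRange(hsv,(70,36,25),(95,255,255)); L=[];Rr=[]
    for r in range(r0,r1):
        g=np.flatnonzero(cv2.medianBlur(hue,5)[r]==0)
        b=np.split(g,np.flatnonzero(np.diff(g)>1)+1); b=max(b,key=len)
        if len(b)>200 and b[0]>2 and b[-1]<637: L.append((b[0]-.5,r)); Rr.append((b[-1]+.5,r))
    f=[cv2.fitLine((ray(c,q,.008)[:,:2]*1000).astype(np.float32),cv2.DIST_HUBER,0,.01,.01).ravel() for q in (L,Rr)]
    return f
E
python3 - <<'E'
from h import *
im=cv2.cvtColor(cv2.imread('pics/w3.png'),cv2.COLOR_BGR2RGB); c=dict(np.load('w3.npz'))
f=plate_edges(im,c); print(f)
ys=[np.arctan2(abs(a[1]),abs(a[0])) for a in f]; print('yaw',ys)
t=np.mean(ys); n=np.array([np.sin(t),-np.cos(t)]); e=manip.get_obs()['ee_pos'][:2]*1000
d=[(a[2:]-e)@n for a in f]; print(d, sum(d)/2, d[1]-d[0])
o=manip.get_obs()
for p,z in [((319,220),.063),((319,288),.109)]: print((ray(c,p,z)[0]*1000-o['ee_pos']*1000)@o['tool_rot'])
E
```

```text
[array([ 1.8768954e-01,  9.8222840e-01,  5.3172284e+02, -2.1356422e+01],
      dtype=float32), array([ 1.8890151e-01,  9.8199606e-01,  6.8785577e+02, -5.1237919e+01],
      dtype=float32)]
yaw [np.float32(1.381987), np.float32(1.3807529)]
[np.float64(-78.6899956630512), np.float64(80.27664967351289)] 0.793327005230843 158.9666453365641
[36.10095157  0.869248    6.12451657]
[ 28.82849758   0.84700313 -39.87513512]
```

Call:
drive_tool(deltas=[0.4,0,15,0,0,0,15,0,0,0,12,0,0,0,6,0,0,0,4,0,0,0,0,0,0,0,0,0])

```text
clock: 7.13
ee_pos: [0.5931, -0.1236, 0.0172]
tool_rot: [[0.189, 0.982, 0.0], [0.982, -0.189, -0.0], [-0.0, 0.0, -1.0]]
ft_force: [-1.2, 0.3, -3.1]
opening: 0.0432
```

Call:
drive_tool(deltas=[0,0,1.2,0,0,0,0,0])

```text
clock: 7.3
ee_pos: [0.5932, -0.1235, 0.0161]
tool_rot: [[0.19, 0.982, 0.001], [0.982, -0.19, -0.0], [-0.0, 0.001, -1.0]]
ft_force: [0.5, 0.1, -2.4]
opening: 0.0431
```

Call:
drive_tool(deltas=[0,0,0,0,0,0,0,0,0,0,0,0,0,0,0,0], gripper=80)

```text
clock: 7.63
ee_pos: [0.5931, -0.1235, 0.0159]
tool_rot: [[0.19, 0.982, 0.0], [0.982, -0.19, -0.0], [-0.0, 0.001, -1.0]]
ft_force: [-0.8, 0.4, 0.7]
opening: 0.0801
```

Call:
drive_tool(deltas=[0,0,-15,0,0,0,-30,0,0,0,-40,0,0,0,-40,0,0,0,-40,0,0,0,-40,0,0,0,0,0,0,0,0,0])

```text
clock: 8.3
ee_pos: [0.5935, -0.1236, 0.2232]
tool_rot: [[0.19, 0.982, 0.005], [0.982, -0.19, -0.002], [-0.001, 0.005, -1.0]]
ft_force: [-0.0, 0.2, -0.2]
opening: 0.08
```

Run:
```python
from h import *
im,c=cap('wrist','w4'); np.savez('w4',**c)
f=plate_edges(im,c,0,140)
ys=[np.arctan2(abs(a[1]),abs(a[0])) for a in f]; print('yaw',ys)
t=np.mean(ys); n=np.array([np.sin(t),-np.cos(t)]); e=manip.get_obs()['ee_pos'][:2]*1000
d=[(a[2:]-e)@n for a in f]; print(d, sum(d)/2, d[1]-d[0])
delta(534,-354,200)
```

```text
yaw [np.float32(1.3825873), np.float32(1.3823104)]
[np.float64(-79.39600414225973), np.float64(80.31810912749145)] 0.46105249261586323 159.71411326975118
shift [-237.6  -14.    21.2] norm 239.0 yaw now 1.3798 turn None q [-0.31  0.47  1.62 -0.    1.05 -0.12] t 8.35
```

View pics/w4.png

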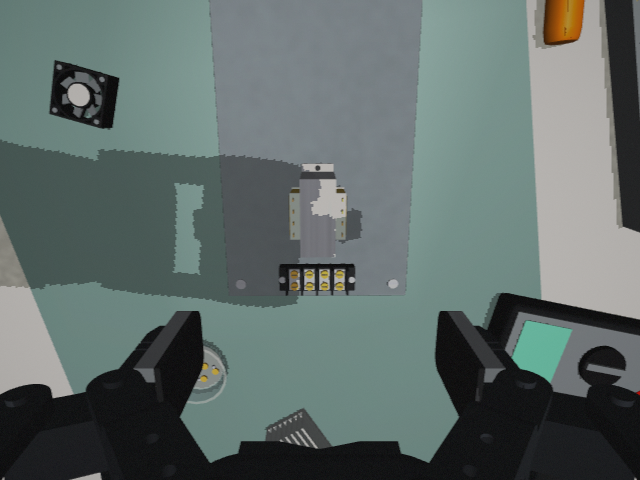

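Run:
```python
from h import *
c=dict(np.load('w4.npz')); 
u=np.array([.1897,.9818]);n=np.array([.9818,-.1897])
def L(p,z): w=ray(c,p,z)[0,:2]*1000-[608,-46.5]; return round(float(w@u),1),round(float(w@n),1)
for nm,p,z in [('footfar',(318,163.5),.010),('topfar',(317,180),.056),('topnear',(319,257),.056),('stripinner',(317,264),.028),('plateend',(317,295.5),.008),('stripL',(279,275),.026),('stripR',(354,275),.026)]: print(nm,L(p,z))
cv2.imwrite('pics/w4c.png',cv2.resize(cv2.imread('pics/w4.png')[150:310,220:420],None,fx=4,fy=3.7,interpolation=cv2.INTER_CUBIC))
```

```text
footfar (-42.8, 1.5)
topfar (-50.1, 0.6)
topnear (-108.6, 2.0)
stripinner (-123.8, 0.5)
plateend (-160.7, 0.5)
stripL (-134.2, -31.6)
stripR (-134.4, 31.8)
```

View pics/w4c.png

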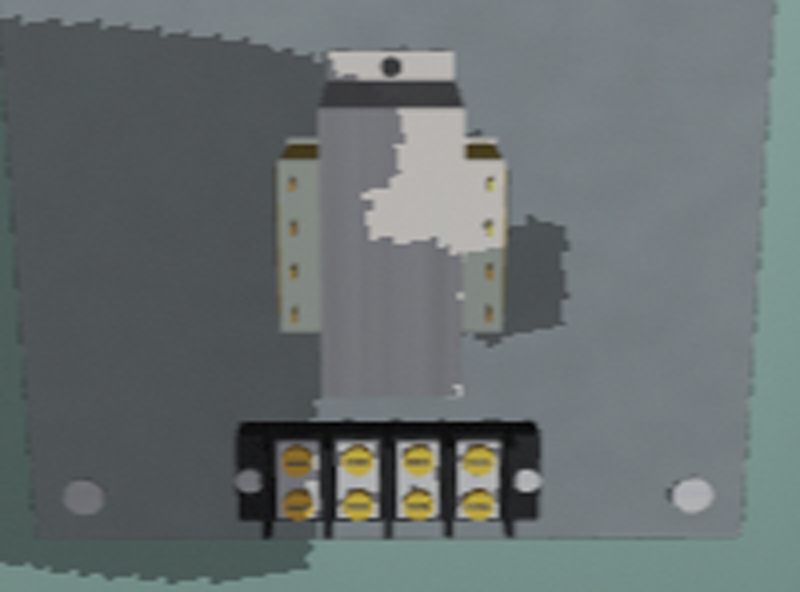

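Call:
drive_tool(deltas=[-34,-2,4,0,-34,-2,4,0,-34,-2,4,0,-34,-2,4,0,-34,-2,4,0,-34,-2,4,0,-34,-2,4,0])

```text
clock: 8.93
ee_pos: [0.5329, -0.3556, 0.1905]
tool_rot: [[0.19, 0.982, -0.002], [0.982, -0.19, 0.002], [0.001, -0.003, -1.0]]
ft_force: [-0.0, 1.1, -0.0]
opening: 0.0803
```

Call:
drive_tool(deltas=[0,0,0,-0.12,0,0,0,-0.12,0,0,0,-0.12,0,0,0,-0.12,0,0,0,0,0,0,0,0])

```text
clock: 9.43
ee_pos: [0.5337, -0.3542, 0.1912]
tool_rot: [[-0.281, 0.96, -0.002], [0.96, 0.281, 0.001], [0.002, -0.001, -1.0]]
ft_force: [-1.6, -0.3, 0.2]
opening: 0.0801
```

Run:
```python
from h import *
im,c=cap('wrist','w5'); np.savez('w5',**c)
delta(534,-354,190)
cv2.imwrite('pics/w5c.png',im[100:400,150:490,::-1])
```

```text
shift [0.1 0.3 1.6] norm 2.0 yaw now 1.8556 turn None q [-0.69  0.55  1.56 -0.    1.03 -0.97] t 9.4833
```

View pics/w5c.png

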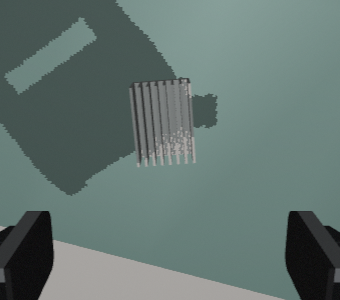

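Run:
```python
from h import *
c=dict(np.load('w5.npz'))
w=ray(c,np.array([(129,86.5),(190,83.5),(195,163),(138,167)])+[150,100],.03)*1000; print(w.round(1).tolist(),w.mean(0))
e=np.roll(w,-1,0)-w; print(np.linalg.norm(e[:,:2],axis=1),np.arctan2(e[:,1],e[:,0]))
x,y=w.mean(0)[:2]; delta(x,y,6,)
cv2.imwrite('pics/w5d.png',cv2.resize(cv2.imread('pics/w5.png')[170:280,260:370],None,fx=5,fy=5,interpolation=cv2.INTER_CUBIC))
```

```text
[[499.7, -338.5, 30.0], [540.8, -324.3, 30.0], [561.9, -380.1, 30.0], [521.7, -395.2, 30.0]] [ 531.03901756 -359.53086564   30.        ]
[43.44981344 59.72994705 42.87758298 60.8156243 ] [ 0.33411179 -1.20962517 -2.78257762  1.94111697]
shift [ -4.6  -3.9 185.6] norm 186.0 yaw now 1.8556 turn None q [-0.69  0.55  1.56 -0.    1.03 -0.97] t 9.4833
```

View pics/w5d.png

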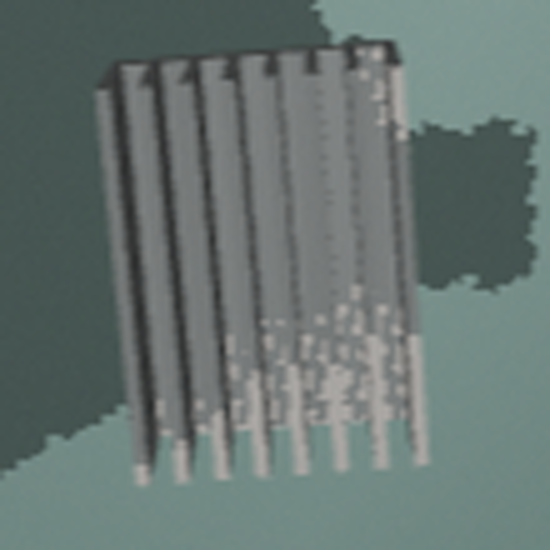

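Call:
drive_tool(deltas=[-4.6,-4.2,0,-0.072,0,0,30,0,0,0,30,0,0,0,30,0,0,0,30,0,0,0,25,0,0,0,20,0,0,0,15,0,0,0,7,0,0,0,0,0])

```text
clock: 10.32
ee_pos: [0.5307, -0.3595, 0.0039]
tool_rot: [[-0.351, 0.936, -0.002], [0.936, 0.351, 0.002], [0.002, -0.001, -1.0]]
ft_force: [-0.5, -0.1, -0.4]
opening: 0.0799
```

Call:
drive_tool(deltas=[0,0,0,0,0,0,0,0,0,0,0,0,0,0,0,0,0,0,0,0,0,0,0,0], gripper=38, force=35)

```text
clock: 10.82
ee_pos: [0.5318, -0.3604, 0.007]
tool_rot: [[-0.353, 0.936, 0.002], [0.936, 0.353, -0.001], [-0.002, 0.001, -1.0]]
ft_force: [-0.3, 1.8, 7.0]
opening: 0.0434
```

Call:
drive_tool(deltas=[0,0,-12,0,0,0,-25,0,0,0,-25,0,0,0,-25,0,0,0,0,0])

```text
clock: 11.23
ee_pos: [0.5328, -0.3612, 0.0984]
tool_rot: [[-0.353, 0.936, 0.006], [0.936, 0.353, -0.005], [-0.007, 0.004, -1.0]]
ft_force: [-0.5, -0.4, -1.9]
opening: 0.0432
```

Run:
```python
from h import *
x,y=np.array([608,-46.5])+83*np.array([.19,.982]); print(x,y); delta(x,y,90,1.381)
```

```text
623.77 35.006
shift [338.6 225.    7. ] norm 407.0 yaw now 1.9318 turn 0.550761785436622 q [-0.7   0.66  1.64 -0.    0.83 -1.06] t 11.2333
```

Call:
drive_tool(deltas=[30.8,20.5,0,0,30.8,20.5,0,0,30.8,20.5,0,0,30.8,20.5,0,0,30.8,20.5,0,0,30.8,20.5,0,0,30.8,20.5,0,0,30.8,20.5,0,0])

```text
clock: 11.9
ee_pos: [0.5976, -0.0698, 0.0929]
tool_rot: [[-0.353, 0.936, -0.0], [0.936, 0.353, -0.0], [-0.0, -0.0, -1.0]]
ft_force: [0.4, -0.4, -0.9]
opening: 0.0433
```

Call:
drive_tool(deltas=[30.8,20.5,0,0,30.8,20.5,0,0,30.8,20.5,0,0,0,0,0,0.11,0,0,0,0.11,0,0,0,0.11,0,0,0,0.11,0,0,0,0.11,0,0,0,0,0,0,0,0])

```text
clock: 12.73
ee_pos: [0.6225, 0.0366, 0.0928]
tool_rot: [[0.185, 0.983, -0.0], [0.983, -0.185, -0.0], [-0.0, -0.0, -1.0]]
ft_force: [-0.1, 0.6, -1.1]
opening: 0.0432
```

Run:
```python
from h import *
im,c=cap('wrist','w6'); np.savez('w6',**c)
delta(623.8,35,90,1.381)
```

```text
shift [-1.3  1.6  2.8] norm 3.0 yaw now 1.3855 turn 0.0045360230651043665 q [-0.05  0.65  1.69 -0.    0.8   0.14] t 12.7833
```

View pics/w6.png

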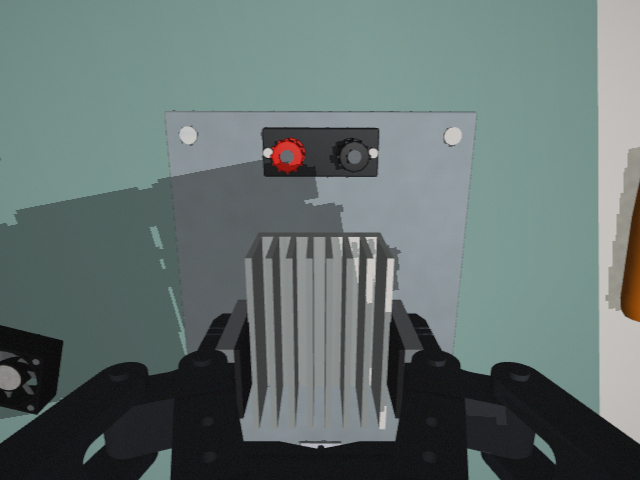

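Run:
```python
from h import *
im=cv2.cvtColor(cv2.imread('pics/w6.png'),cv2.COLOR_BGR2RGB); c=dict(np.load('w6.npz'))
o=manip.get_obs()
f=plate_edges(im,c,118,200)
ys=[np.arctan2(abs(a[1]),abs(a[0])) for a in f]; print('yaw',ys)
t=np.mean(ys); n=np.array([np.sin(t),-np.cos(t)]); e=o['ee_pos'][:2]*1000
d=[(a[2:]-e)@n for a in f]; print(d, sum(d)/2, d[1]-d[0])
for nm,p,z in [('platend',(319,111),.008),('baseinner',(319,177.5),.018),('baseouter',(319,128),.018),('baseL',(263,150),.018),('baseR',(379,150),.018),('hsfarbot',(319,233),.086),('finTL',(246.5,259.5),.1158),('finTR',(392.5,259.5),.1158),('finnear',(319,429),.1158)]: print(nm,((ray(c,p,z)[0]-o['ee_pos'])@o['tool_rot']*1000).round(1))
```

```text
yaw [np.float32(1.3805356), np.float32(1.3814305)]
[np.float64(-78.4054098841281), np.float64(80.66967771168022)] 1.1321339137760589 159.07508759580833
platend [74.5  0.8 84.8]
baseinner [42.2  0.8 74.8]
baseouter [66.3  0.8 74.8]
baseL [ 55.8 -27.1  74.8]
baseR [55.8 30.6 74.8]
hsfarbot [31.   0.7  6.8]
finTL [ 30.8 -20.5 -23. ]
finTR [ 30.8  22.3 -23. ]
finnear [-28.4   0.7 -23. ]
```

Call:
drive_tool(deltas=[-3.5,0.3,0,0.0045,0,0,20,0,0,0,20,0,0,0,20,0,0,0,10,0,0,0,6.5,0,0,0,0,0,0,0,0,0])

```text
clock: 13.45
ee_pos: [0.6226, 0.0329, 0.0166]
tool_rot: [[0.192, 0.981, 0.001], [0.981, -0.192, -0.0], [-0.0, 0.001, -1.0]]
ft_force: [-0.0, 0.3, -0.7]
opening: 0.0434
```

Call:
drive_tool(deltas=[0,0,1.3,0,0,0,0.3,0,0,0,0,0])

```text
clock: 13.7
ee_pos: [0.6224, 0.0331, 0.0149]
tool_rot: [[0.192, 0.981, 0.001], [0.981, -0.192, -0.0], [-0.0, 0.001, -1.0]]
ft_force: [-0.2, 0.2, -0.4]
opening: 0.0433
```

Call:
drive_tool(deltas=[0,0,0,0,0,0,0,0,0,0,0,0,0,0,0,0], gripper=80)

```text
clock: 14.03
ee_pos: [0.6223, 0.0331, 0.0147]
tool_rot: [[0.192, 0.981, 0.0], [0.981, -0.192, -0.0], [-0.0, 0.0, -1.0]]
ft_force: [-0.6, 1.2, 0.5]
opening: 0.0798
```

Call:
drive_tool(deltas=[0,0,-15,0,0,0,-30,0,0,0,-40,0,0,0,-40,0,0,0,-40,0,0,0,0,0,0,0,0,0])

```text
clock: 14.62
ee_pos: [0.623, 0.0331, 0.1821]
tool_rot: [[0.192, 0.981, 0.005], [0.981, -0.192, -0.0], [0.001, 0.005, -1.0]]
ft_force: [-0.6, 0.6, -1.1]
opening: 0.0802
```

Run:
```python
from h import *
im,c=cap('wrist','w7'); np.savez('w7',**c); o=manip.get_obs(); np.savez('w7o',p=o['ee_pos'],R=o['tool_rot'])
cv2.imwrite('pics/w7c.png',cv2.resize(im[60:320,140:500,::-1],None,fx=2.2,fy=2.2,interpolation=cv2.INTER_CUBIC))
delta(552,334,200)
```

```text
shift [ 281.8 -126.7  -20. ] norm 310.0 yaw now 1.3774 turn None q [-0.05  0.54  1.62 -0.    0.98  0.14] t 14.6667
```

View pics/w7c.png

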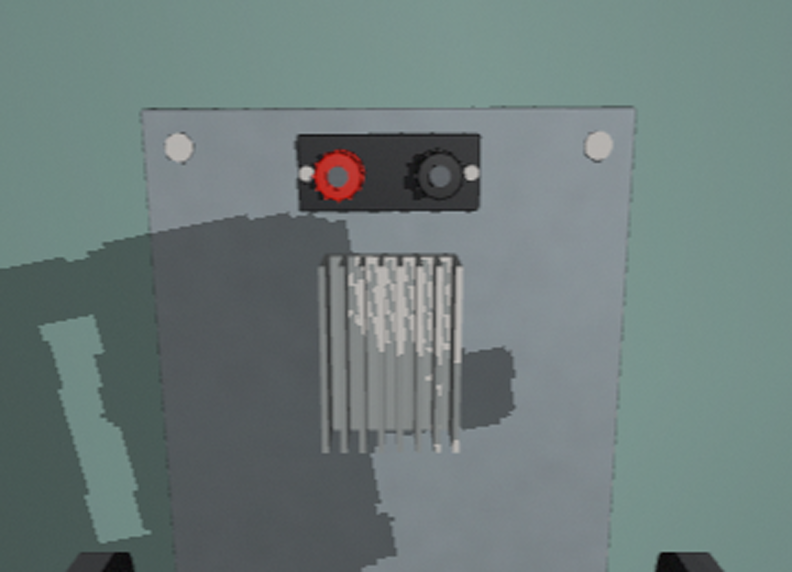

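Run:
```python
from h import *
c=dict(np.load('w7.npz')); o=np.load('w7o.npz')
for nm,p,z in [('platend',(389,107),.008),('baseinner',(389,211),.018),('baseL',(298,172),.018),('baseR',(480.5,172),.018),('hsfarbot',(390,254),.008),('finTL',(318.5,266),.038),('finTR',(462.5,266),.038),('finNL',(321,452),.038),('finNR',(460,452),.038),('plL',(156.5,266),.008),('plR',(625.5,266),.008),('plL',(170.5,452),.008),('plR',(613.5,452),.008)]:
    q=np.array(p)/2.2+[140,60]; print(nm,((ray(c,q,z)[0]-o['p'])@o['R']*1000).round(1))
```

```text
platend [ 78.    0.7 172.1]
baseinner [ 46.    0.6 162.1]
baseL [ 58.1 -28.1 162.1]
baseR [ 58.1  29.6 162.2]
hsfarbot [ 31.    0.9 172.1]
finTL [ 31.1 -20.8 142.1]
finTR [ 31.1  23.  142.1]
finNL [-28.6 -21.3 142.1]
finNR [-28.7  23.4 142.1]
plL [ 27.1 -77.4 172. ]
plR [ 26.9  80.2 172.2]
plL [-38.9 -77.1 172. ]
plR [-39.2  80.4 172.2]
```

Call:
drive_tool(deltas=[35,-15.5,-1,0,35,-15.5,-1,0,35,-15.5,-1,0,35,-15.5,-1,0,35,-15.5,-1,0,35,-15.5,-1,0,35,-15.5,-1,0,35,-15.5,-1,0,0,0,0,0,0,0,0,0])

```text
clock: 15.5
ee_pos: [0.5531, 0.3332, 0.1856]
tool_rot: [[0.189, 0.982, -0.003], [0.982, -0.189, -0.001], [-0.002, -0.002, -1.0]]
ft_force: [-0.9, -0.6, -0.6]
opening: 0.08
```

Run:
```python
from h import *
im,c=cap('wrist','w8'); np.savez('w8',**c); o=manip.get_obs()
ks,m=objs(im,c,300,(0,330))
for k in ks:
    x,y,w,h=cv2.boundingRect(k); print(cv2.contourArea(k),(x,y,w,h))
g=cv2.medianBlur(cv2.cvtColor(im,cv2.COLOR_RGB2GRAY),5)
C=cv2.HoughCircles(g,cv2.HOUGH_GRADIENT,1,40,param1=120,param2=18,minRadius=20,maxRadius=45); print(C)
delta(555,332,190)
cv2.imwrite('pics/w8c.png',cv2.resize(im[100:340,200:440,::-1],None,fx=2,fy=2))
```

```text
551.0 (438, 311, 46, 19)
2259.5 (155, 291, 94, 39)
2350.0 (290, 186, 52, 61)
4920.5 (0, 172, 64, 158)
7796.5 (615, 0, 25, 330)
6203.0 (0, 0, 240, 53)
[[[316.5 221.5  20.4]
  [211.5 334.5  30.4]
  [171.5 356.5  33.3]]]
shift [ 0.4  1.3 -4.2] norm 4.0 yaw now 1.3788 turn None q [ 0.44  0.57  1.55 -0.    1.03  0.63] t 15.55
```

View pics/w8c.png

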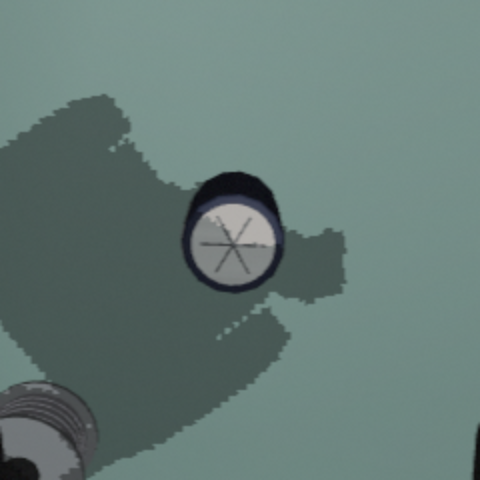

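Run:
```python
from h import *
c=dict(np.load('w8.npz')); w=ray(c,(316.5,221.4),.05)[0]*1000; print(w); delta(w[0],w[1],14)
```

```text
[552.86597485 338.2486645   50.        ]
shift [  6.4  -1.6 171.8] norm 172.0 yaw now 1.3788 turn None q [ 0.44  0.57  1.55 -0.    1.03  0.63] t 15.55
```

Call:
drive_tool(deltas=[5.5,-2,0,0,0,0,30,0,0,0,30,0,0,0,30,0,0,0,30,0,0,0,25,0,0,0,17,0,0,0,9,0,0,0,0,0,0,0,0,0])

```text
clock: 16.38
ee_pos: [0.554, 0.3369, 0.0168]
tool_rot: [[0.193, 0.981, -0.0], [0.981, -0.193, -0.0], [-0.0, -0.0, -1.0]]
ft_force: [0.0, 0.3, 0.3]
opening: 0.0798
```

Call:
drive_tool(deltas=[0,0,0,0,0,0,0,0,0,0,0,0,0,0,0,0,0,0,0,0,0,0,0,0,0,0,0,0], gripper=29, force=30)

```text
clock: 16.97
ee_pos: [0.5538, 0.3376, 0.0176]
tool_rot: [[0.192, 0.981, 0.001], [0.981, -0.192, 0.0], [0.001, 0.001, -1.0]]
ft_force: [-1.8, -0.7, 6.2]
opening: 0.0342
```

Call:
drive_tool(deltas=[0,0,-12,0,0,0,-25,0,0,0,-25,0,0,0,-25,0,0,0,-10,0,0,0,0,0])

```text
clock: 17.47
ee_pos: [0.5544, 0.338, 0.1167]
tool_rot: [[0.192, 0.981, 0.004], [0.981, -0.192, 0.002], [0.003, 0.004, -1.0]]
ft_force: [-0.8, -0.4, -1.1]
opening: 0.0339
```

Run:
```python
from h import *
im,c=cap('wrist','w9'); np.savez('w9',**c); o=manip.get_obs()
cv2.imwrite('pics/w9c.png',im[150:470,150:490,::-1])
delta(608.6,-43.2,110,1.379)
```

```text
shift [-363.2  127.     4.4] norm 385.0 yaw now 1.3774 turn -0.0016474089708093942 q [ 0.45  0.65  1.61 -0.    0.88  0.64] t 17.5167
```

View pics/w9c.png

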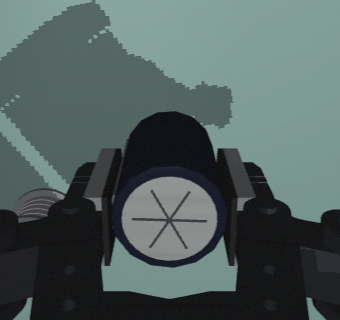

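Run:
```python
from h import *
im=cv2.cvtColor(cv2.imread('pics/w9.png'),cv2.COLOR_BGR2RGB); c=dict(np.load('w9.npz')); o=manip.get_obs()
m=(im.min(2)>120).astype(np.uint8); m[:300]=0; m[440:]=0; m[:,:250]=0; m[:,390:]=0
k=max(cv2.findContours(m,cv2.RETR_EXTERNAL,cv2.CHAIN_APPROX_NONE)[0],key=cv2.contourArea); e=cv2.fitEllipse(k); print(e)
print((ray(c,e[0],.1491)[0]-o['ee_pos'])@o['tool_rot']*1000)
```

```text
((318.98046875, 368.1209411621094), (82.23963165283203, 92.98674774169922), 90.299560546875)
[  1.01329017   1.23612569 -34.47028114]
```

Call:
drive_tool(deltas=[-36,12.7,0,0,-36,12.7,0,0,-36,12.7,0,0,-36,12.7,0,0,-36,12.7,0,0,-36,12.7,0,0,-36,12.7,0,0,-36,12.7,0,0,-36,12.7,0,0,-36,12.7,0,0])

```text
clock: 18.35
ee_pos: [0.6081, -0.042, 0.1119]
tool_rot: [[0.192, 0.981, -0.003], [0.981, -0.192, 0.0], [-0.0, -0.003, -1.0]]
ft_force: [0.9, -0.4, -1.2]
opening: 0.0342
```

Call:
drive_tool(deltas=[0,0,0,0,0,0,0,0,0,0,0,0])

```text
clock: 18.6
ee_pos: [0.6082, -0.04, 0.1123]
tool_rot: [[0.193, 0.981, -0.002], [0.981, -0.193, 0.0], [0.0, -0.002, -1.0]]
ft_force: [-0.6, -0.1, -0.4]
opening: 0.0346
```

Call:
drive_tool(deltas=[-3.7,0.6,0,0,0,0,20,0,0,0,20,0,0,0,20,0,0,0,12,0,0,0,8,0,0,0,5,0,0,0,0,0,0,0,0,0])

```text
clock: 19.35
ee_pos: [0.609, -0.0438, 0.029]
tool_rot: [[0.192, 0.981, 0.001], [0.981, -0.192, -0.0], [-0.0, 0.001, -1.0]]
ft_force: [0.9, 0.8, -0.9]
opening: 0.034
```

Call:
drive_tool(deltas=[-0.1,-0.4,2,0,0,0,1.2,0,0,0,0,0,0,0,0,0])

```text
clock: 19.68
ee_pos: [0.6085, -0.0441, 0.0257]
tool_rot: [[0.192, 0.981, 0.001], [0.981, -0.192, -0.0], [-0.0, 0.001, -1.0]]
ft_force: [0.9, 0.1, -0.5]
opening: 0.0341
```

Call:
drive_tool(deltas=[0,0,0.5,0,0,0,0.5,0,0,0,0,0])

```text
clock: 19.93
ee_pos: [0.6085, -0.0441, 0.0256]
tool_rot: [[0.192, 0.981, 0.001], [0.981, -0.192, -0.0], [-0.0, 0.001, -1.0]]
ft_force: [-3.4, 0.0, 10.8]
opening: 0.0344
```

Call:
drive_tool(deltas=[0,0,-0.6,0,0,0,0,0])

```text
clock: 20.1
ee_pos: [0.6085, -0.0441, 0.0256]
tool_rot: [[0.192, 0.981, 0.001], [0.981, -0.192, -0.0], [-0.0, 0.001, -1.0]]
ft_force: [-1.6, 0.7, 7.0]
opening: 0.0341
```

Call:
drive_tool(deltas=[0,0,0,0,0,0,0,0,0,0,0,0,0,0,0,0], gripper=70)

```text
clock: 20.43
ee_pos: [0.6083, -0.044, 0.0248]
tool_rot: [[0.192, 0.981, -0.0], [0.981, -0.192, -0.0], [-0.0, -0.0, -1.0]]
ft_force: [0.4, 1.2, 0.0]
opening: 0.07
```

Call:
drive_tool(deltas=[0,0,-15,0,0,0,-30,0,0,0,-40,0,0,0,-40,0,0,0,-40,0,0,0,-40,0,0,0,0,0,0,0,0,0])

```text
clock: 21.1
ee_pos: [0.609, -0.0441, 0.2322]
tool_rot: [[0.192, 0.981, 0.004], [0.981, -0.192, -0.001], [-0.0, 0.005, -1.0]]
ft_force: [-0.1, 0.8, -1.2]
opening: 0.0701
```

Run:
```python
from h import *
im,c=cap('wrist','w10'); np.savez('w10',**c); o=manip.get_obs()
hsv=cv2.cvtColor(im,cv2.COLOR_RGB2HSV)
p=proj(c,[.6086,-.0435,.058])[0]; print('exp',p)
x,y=p.astype(int); print(im[y-40:y+41:8,x].min(1), im[y,x-40:x+41:8].min(1))
m=(im.min(2)>120).astype(np.uint8); mm=np.zeros_like(m); cv2.circle(mm,(x,y),45,1,-1); m*=mm
for k in cv2.findContours(m,cv2.RETR_EXTERNAL,cv2.CHAIN_APPROX_NONE)[0]:
    if cv2.contourArea(k)>200: e=cv2.fitEllipse(k); print(e,cv2.contourArea(k),(ray(c,e[0],.058)[0]*1000).round(1))
delta(447,127,190)
```

```text
exp [316.28585164 215.7181596 ]
[121 124  15 175 175 102 132 127  79 119 172] [ 81  80  80 132 131 102 132 174  62  78 120]
((317.5201416015625, 215.86253356933594), (34.6026725769043, 34.8632698059082), 60.17170715332031) 945.5 [609.5 -43.8  58. ]
((331.1504821777344, 190.9046630859375), (32.090003967285156, 62.6807975769043), 117.38886260986328) 909.5 [623.1 -27.1  58. ]
shift [ 136.8 -191.1   40.1] norm 238.0 yaw now 1.3773 turn None q [-0.18  0.47  1.6  -0.    1.07  0.01] t 21.15
```

Call:
drive_tool(deltas=[19.5,-27.3,8,0,19.5,-27.3,8,0,19.5,-27.3,8,0,19.5,-27.3,8,0,19.5,-27.3,8,0,19.5,-27.3,8,0,19.5,-27.3,8,0])

```text
clock: 21.73
ee_pos: [0.445, 0.1274, 0.1722]
tool_rot: [[0.193, 0.981, -0.003], [0.981, -0.193, -0.0], [-0.001, -0.003, -1.0]]
ft_force: [0.7, 0.5, -0.3]
opening: 0.0698
```

Call:
drive_tool(deltas=[0,0,0,0.12,0,0,0,0.12,0,0,0,0.12,0,0,0,0.12,0,0,0,0.12,0,0,0,0.12,0,0,0,0.12,0,0,0,0.12,0,0,0,0.12,0,0,0,0.12])

```text
clock: 22.57
ee_pos: [0.4463, 0.1266, 0.1725]
tool_rot: [[0.985, 0.17, -0.003], [0.17, -0.985, -0.001], [-0.003, -0.0, -1.0]]
ft_force: [-0.3, 0.2, 1.1]
opening: 0.0702
```

Call:
drive_tool(deltas=[0,0,0,0.045,0,0,0,0,0,0,0,0])

```text
clock: 22.82
ee_pos: [0.4466, 0.1266, 0.1729]
tool_rot: [[0.991, 0.134, -0.002], [0.134, -0.991, -0.0], [-0.002, 0.0, -1.0]]
ft_force: [0.7, 0.2, -0.4]
opening: 0.0701
```

Run:
```python
from h import *
im,c=cap('wrist','w11'); np.savez('w11',**c); o=manip.get_obs(); print(o['ee_pos'],o['q'].round(2))
p=proj(c,[.447,.127,.011])[0]; print('exp',p)
x,y=p.astype(int)
g=im[y-45:y+46,x-45:x+46]; g=cv2.resize(g,(46,46),interpolation=cv2.INTER_AREA)
v=g.astype(int)
# block: dark
for r in v[::2]: print(''.join('#' if q.max()<60 else ('o' if q[1]-q[0]<12 else '.') for q in r))
```

```text
[0.44667139 0.12663639 0.17312167] [ 0.13  0.35  2.01 -0.    0.79  1.57]
exp [317.68848231 220.24737126]
..............................................
..............................................
..............................................
..............................................
..............................................
..............................................
............o##################...............
............###################...............
............###o###########oo##...............
............##oo###########oo##o..............
............###o###oooooo##oo##...............
............o#####ooo##ooo#####...............
............o#####ooooooo######o..............
............o##################o..............
............o##o###############o..............
............###o#########ooooo#o..............
...............o..............................
..............................................
..............................................
..............................................
..............................................
..............................................
..............................................
```

Run:
```python
from h import *
im=cv2.cvtColor(cv2.imread('pics/w11.png'),cv2.COLOR_BGR2RGB); c=dict(np.load('w11.npz')); o=manip.get_obs()
m=(im.max(2)<75).astype(np.uint8); m[:170]=0; m[270:]=0; m[:,:270]=0; m[:,370:]=0
m=cv2.morphologyEx(m,cv2.MORPH_CLOSE,np.ones((5,5)))
k=max(cv2.findContours(m,cv2.RETR_EXTERNAL,cv2.CHAIN_APPROX_NONE)[0],key=cv2.contourArea)[:,0]; print(cv2.boundingRect(k))
for z in (0,.011):
    w=((ray(c,k,z)-o['ee_pos'])@o['tool_rot']*1000)[:,:2].astype(np.float32); r=cv2.minAreaRect(w); print(z,np.round(r,2) if 0 else r, w.min(0),w.max(0))
delta(447,127,190,.134)
```

```text
(296, 199, 39, 40)
0 ((-0.7284202575683594, -2.448942184448242), (30.164583206176758, 29.034683227539062), 0.025371290743350983) [-15.814912 -16.972609] [14.359441  12.0627775]
0.011 ((1.784834861755371, -2.334383964538574), (29.11060905456543, 28.020193099975586), 0.02536441944539547) [-12.774526 -16.350584] [16.345516 11.670287]
shift [  0.3  -0.3 -16.9] norm 17.0 yaw now 0.1344 turn 0.0003813382678536925 q [ 0.13  0.35  2.01 -0.    0.79  1.57] t 22.8667
```

Call:
drive_tool(deltas=[0.4,-3.2,0,0,0,0,30,0,0,0,30,0,0,0,30,0,0,0,30,0,0,0,25,0,0,0,15,0,0,0,10,0,0,0,0,0,0,0,0,0])

```text
clock: 23.7
ee_pos: [0.4471, 0.13, 0.004]
tool_rot: [[0.991, 0.132, -0.0], [0.132, -0.991, -0.0], [-0.001, 0.0, -1.0]]
ft_force: [-0.6, 0.1, 0.5]
opening: 0.0703
```

Call:
drive_tool(deltas=[0,0,0,0,0,0,0,0,0,0,0,0,0,0,0,0,0,0,0,0,0,0,0,0,0,0,0,0], gripper=22, force=25)

```text
clock: 24.28
ee_pos: [0.4475, 0.13, 0.0049]
tool_rot: [[0.991, 0.132, 0.002], [0.132, -0.991, 0.0], [0.002, 0.0, -1.0]]
ft_force: [-1.9, -0.2, 7.9]
opening: 0.027
```

Call:
drive_tool(deltas=[0,0,-12,0,0,0,-25,0,0,0,-30,0,0,0,-30,0,0,0,-20,0,0,0,0,0])

```text
clock: 24.78
ee_pos: [0.4484, 0.1302, 0.1249]
tool_rot: [[0.991, 0.132, 0.007], [0.132, -0.991, 0.001], [0.007, 0.0, -1.0]]
ft_force: [0.5, 0.5, -0.7]
opening: 0.0271
```

Run:
```python
from h import *
im,c=cap('wrist','w12'); np.savez('w12',**c); o=manip.get_obs()
x,y=np.array([608.5,-43.4])+46.5*np.array([.9818,-.1897]); print(x,y); delta(x,y,115,-.1915)
p=proj(c,o['ee_pos']-[0,0,-.005])[0]; print(p); x,y=p.astype(int)
g=im[y-60:y+60,x-60:x+60]; g=cv2.resize(g,(60,60),interpolation=cv2.INTER_AREA).astype(int)
for r in g[::2]: print(''.join('#' if q.max()<75 else ('o' if q[1]-q[0]<12 else '.') for q in r))
```

```text
654.1537 -52.22105
shift [180.4 207.9   8.9] norm 275.0 yaw now 0.1324 turn 0.3239146138692046 q [ 0.14  0.43  2.06 -0.    0.65  1.58] t 24.8333
[317.12216737 328.01687401]
............................................................
............................................................
............................................................
............................................................
............o#oo##o######oooo###ooooooooooooooooooo.........
............#######################################.........
...........########################################.........
...........#########################################........
..##########################################################
.###########################################################
.###########################################################
############################################################
#################oo########################oo###############
#################oo#########ooooooo########oo###############
#################oo######oooooooooooo######oo###############
############
[... 202 characters left out ...]
ooooo########################
############################################################
oooo#######################################################o
#ooo#######################################################o
#ooo######################################################oo
############################################################
############.#####o#########################################
############......oo...................oo####oooo..#########
###########.......oo...............................#########
###########.......oo................................########
###########.........................................########
##########..........................................########
```

Run:
```python
from h import *
im=cv2.cvtColor(cv2.imread('pics/w12.png'),cv2.COLOR_BGR2RGB); c=dict(np.load('w12.npz')); o=manip.get_obs()
mx=im.max(2).astype(int); 
for x in (300,325,340,350): print(x,[ (y,mx[y,x]) for y in list(range(278,296,2))],[(y,mx[y,x]) for y in range(356,374,2)])
for p,z in [((319,284),.12),((319,288),.12),((319,362),.131),((319,366),.131)]: print(p,((ray(c,p,z)[0]-o['ee_pos'])@o['tool_rot']*1000).round(1))
```

```text
300 [(278, np.int64(98)), (280, np.int64(98)), (282, np.int64(98)), (284, np.int64(74)), (286, np.int64(48)), (288, np.int64(17)), (290, np.int64(14)), (292, np.int64(16)), (294, np.int64(20))] [(356, np.int64(28)), (358, np.int64(25)), (360, np.int64(22)), (362, np.int64(28)), (364, np.int64(28)), (366, np.int64(95)), (368, np.int64(95)), (370, np.int64(96)), (372, np.int64(96))]
325 [(278, np.int64(97)), (280, np.int64(97)), (282, np.int64(90)), (284, np.int64(75)), (286, np.int64(48)), (288, np.int64(15)), (290, np.int64(16)), (292, np.int64(16)), (294, np.int64(20))] [(356, np.int64(26)), (358, np.int64(25)), (360, np.int64(26)), (362, np.int64(26)), (364, np.int64(28)), (366, np.int64(97)), (368, np.int64(96)), (370, np.int64(96)), (372, np.int64(95))]
340 [(278, np.int64(97)), (280, np.int64(98)), (282, np.int64(93)), (284, np.int64(76)), (286, np.int64(48)), (288, np.int64(16)), (290, np.int64(16)), (292, np.int64(19)), (294, np.int64(22))] [(356, np.int64(65)), (358, np.int64(64)), (360, np.int64(65)), (362, np.int64(65)), (364, np.int64(65)), (366, np.int64(67)), (368, np.int64(65)), (370, np.int64(124)), (372, np.int64(95))]
350 [(278, np.int64(97)), (280, np.int64(99)), (282, np.int64(92)), (284, np.int64(77)), (286, np.int64(50)), (288, np.int64(22)), (290, np.int64(18)), (292, np.int64(18)), (294, np.int64(20))] [(356, np.int64(66)), (358, np.int64(66)), (360, np.int64(65)), (362, np.int64(65)), (364, np.int64(64)), (366, np.int64(66)), (368, np.int64(67)), (370, np.int64(126)), (372, np.int64(94))]
(319, 284) [13.8  0.7  3.1]
(319, 288) [12.2  0.7  3.1]
(319, 362) [-11.9   0.7  -8. ]
(319, 366) [-13.5   0.7  -8. ]
```

Call:
drive_tool(deltas=[22.5,26,0,0,22.5,26,0,0,22.5,26,0,0,22.5,26,0,0,22.5,26,0,0,22.5,26,0,0,22.5,26,0,0,22.5,26,0,0])

```text
clock: 25.5
ee_pos: [0.6535, -0.0538, 0.1194]
tool_rot: [[0.991, 0.132, -0.002], [0.132, -0.991, 0.0], [-0.002, -0.001, -1.0]]
ft_force: [-0.1, 0.2, -0.2]
opening: 0.0273
```

Call:
drive_tool(deltas=[0,0,0,0.108,0,0,0,0.108,0,0,0,0.108,0,0,0,0,0,0,0,0])

```text
clock: 25.92
ee_pos: [0.6525, -0.0525, 0.1198]
tool_rot: [[0.982, -0.187, -0.002], [-0.187, -0.982, 0.0], [-0.002, 0.0, -1.0]]
ft_force: [0.7, 0.1, -1.3]
opening: 0.0267
```

Run:
```python
from h import *
im,c=cap('wrist','w13'); np.savez('w13',**c); o=manip.get_obs(); np.savez('w13o',p=o['ee_pos'],R=o['tool_rot'])
delta(654.15,-52.2,40,-.1915)
```

```text
shift [ 1.6 -0.5 80.1] norm 80.0 yaw now -0.1878 turn 0.0036516930624750366 q [-0.18  0.65  1.59 -0.    0.9   1.58] t 25.9667
```

Run:
```python
from h import *
im=cv2.cvtColor(cv2.imread('pics/w13.png'),cv2.COLOR_BGR2RGB); c=dict(np.load('w13.npz')); o=np.load('w13o.npz')
hue=cv2.medianBlur(cv2.inRange(cv2.cvtColor(im,cv2.COLOR_RGB2HSV),(70,36,25),(95,255,255)),5)
P=[(x,np.flatnonzero(hue[20:300,x]==0)[0]+19.5) for x in range(250,400,10)]
w=(ray(c,P,.008)-o['p'])@o['R']*1000; f=np.polyfit(w[:,1],w[:,0],1); print(P[::4],f,np.std(w[:,0]-np.polyval(f,w[:,1])))
```

```text
[(250, np.float64(19.5)), (290, np.float64(182.5)), (330, np.float64(182.5)), (370, np.float64(182.5))] [-0.66464519 48.25352589] 24.717077638240248
```

Run:
```python
from h import *
im=cv2.cvtColor(cv2.imread('pics/w13.png'),cv2.COLOR_BGR2RGB); c=dict(np.load('w13.npz')); o=np.load('w13o.npz')
P=[(x,182.5) for x in range(280,400,10)]
hue=cv2.medianBlur(cv2.inRange(cv2.cvtColor(im,cv2.COLOR_RGB2HSV),(70,36,25),(95,255,255)),5)
P=[]
for x in range(100,540,10):
    r=np.flatnonzero(hue[100:260,x]==0)
    if len(r) and 70<r[0]<95: P.append((x,r[0]+99.5))
w=(ray(c,P,.008)-o['p'])@o['R']*1000; f=cv2.fitLine(w[:,:2].astype(np.float32),cv2.DIST_HUBER,0,.01,.01).ravel(); print(len(P),P[0],P[-1],f, 'slope',f[0]/f[1])
```

```text
44 (100, np.float64(182.5)) (530, np.float64(182.5)) [ 8.3370594e-04 -9.9999964e-01  3.5497799e+01  1.4179554e+01] slope -0.00083370623
```

Call:
drive_tool(deltas=[1.6,-0.5,0,0.002,0,0,25,0,0,0,25,0,0,0,25,0,0,0,15,0,0,0,9,0,0,0,4,0,0,0,0,0,0,0,0,0])

```text
clock: 26.72
ee_pos: [0.6551, -0.0524, 0.0188]
tool_rot: [[0.981, -0.192, 0.001], [-0.192, -0.981, -0.0], [0.001, 0.0, -1.0]]
ft_force: [-0.6, 0.2, -0.5]
opening: 0.0273
```

Call:
drive_tool(deltas=[0,0,1,0,0,0,0,0,0,0,0,0])

```text
clock: 26.97
ee_pos: [0.6549, -0.0524, 0.0178]
tool_rot: [[0.981, -0.192, 0.001], [-0.192, -0.981, -0.0], [0.001, 0.0, -1.0]]
ft_force: [0.2, 0.2, -0.5]
opening: 0.0272
```

Call:
drive_tool(deltas=[-0.5,0,2,0,0,0,1.5,0,0,0,0.7,0,0,0,0,0])

```text
clock: 27.3
ee_pos: [0.654, -0.0522, 0.013]
tool_rot: [[0.981, -0.192, -0.0], [-0.192, -0.981, -0.0], [-0.0, 0.0, -1.0]]
ft_force: [-1.8, 0.2, 3.5]
opening: 0.0271
```

Call:
drive_tool(deltas=[0,0,0.6,0,0,0,0,0,0,0,0,0])

```text
clock: 27.55
ee_pos: [0.6541, -0.0522, 0.013]
tool_rot: [[0.981, -0.193, 0.0], [-0.193, -0.981, -0.0], [0.0, 0.0, -1.0]]
ft_force: [-3.5, 0.9, 8.9]
opening: 0.0273
```

Call:
drive_tool(deltas=[0,0,-0.6,0,0,0,0,0])

```text
clock: 27.72
ee_pos: [0.6542, -0.0523, 0.013]
tool_rot: [[0.981, -0.192, 0.0], [-0.192, -0.981, -0.0], [0.0, 0.0, -1.0]]
ft_force: [-1.5, 0.2, 5.2]
opening: 0.0269
```

Call:
drive_tool(deltas=[0,0,0,0,0,0,0,0,0,0,0,0,0,0,0,0], gripper=50)

```text
clock: 28.05
ee_pos: [0.654, -0.0522, 0.0126]
tool_rot: [[0.981, -0.193, -0.0], [-0.193, -0.981, -0.0], [-0.0, 0.0, -1.0]]
ft_force: [0.1, -0.2, 0.8]
opening: 0.0503
```

Call:
drive_tool(deltas=[0,0,-15,0,0,0,-30,0,0,0,-35,0,0,0,-40,0,0,0,-40,0,0,0,0,0,0,0,0,0])

```text
clock: 28.63
ee_pos: [0.6549, -0.0523, 0.1753]
tool_rot: [[0.981, -0.192, 0.005], [-0.192, -0.981, -0.001], [0.005, 0.0, -1.0]]
ft_force: [0.3, -0.1, -0.4]
opening: 0.05
```

Run:
```python
from h import *
im,c=cap('wrist','w14'); np.savez('w14',**c); o=manip.get_obs(); np.savez('w14o',p=o['ee_pos'],R=o['tool_rot'])
p=proj(c,[.6541,-.0522,.019])[0]; print(p); x,y=p.astype(int)
m=(im.max(2)<75).astype(np.uint8); mm=np.zeros_like(m); cv2.circle(mm,(x,y),45,1,-1); m=cv2.morphologyEx(m*mm,cv2.MORPH_CLOSE,np.ones((5,5)))
k=max(cv2.findContours(m,cv2.RETR_EXTERNAL,cv2.CHAIN_APPROX_NONE)[0],key=cv2.contourArea)[:,0]; print(cv2.boundingRect(k))
for z in (.008,.019):
    w=((ray(c,k,z)-o['ee_pos'])@o['tool_rot']*1000)[:,:2].astype(np.float32); r=cv2.minAreaRect(w); print(z,r,w.min(0),w.max(0))
# cap top
p=proj(c,[.6086,-.0435,.058])[0]; x,y=p.astype(int); print(p)
m=(im.min(2)>115).astype(np.uint8); mm=np.zeros_like(m); cv2.circle(mm,(x,y),40,1,-1)
for k in cv2.findContours(m*mm,cv2.RETR_EXTERNAL,cv2.CHAIN_APPROX_NONE)[0]:
    if cv2.contourArea(k)>200: e=cv2.fitEllipse(k); print(e,((ray(c,e[0],.058)[0]-o['ee_pos'])@o['tool_rot']*1000).round(1))
delta(433,-5,180,-.457)
```

```text
[318.48897718 225.45728157]
(300, 204, 39, 41)
0.008 ((-1.877547264099121, 0.29300403594970703), (30.558916091918945, 28.636377334594727), 0.003700897330418229) [-17.157688 -14.026121] [13.401771 14.61026 ]
0.019 ((0.7408981323242188, 0.30214786529541016), (29.473390579223633, 27.6191463470459), 0.0036998826544731855) [-13.996453  -13.5083275] [15.477456 14.110819]
[318.75914943 307.52261657]
((320.3690185546875, 341.4661560058594), (8.965228080749512, 44.66038131713867), 87.89965057373047) [-71.4   1.2 115.2]
((319.6126403808594, 305.8389892578125), (37.624298095703125, 40.40554428100586), 88.25921630859375) [-45.2   0.7 115.2]
shift [-226.    -3.8   -7. ] norm 226.0 yaw now -0.1937 turn 0.2632627679347559 q [-0.18  0.59  1.54 -0.    1.01  1.58] t 28.6833
```

Call:
drive_tool(deltas=[-37.7,-0.6,0,0,-37.7,-0.6,0,0,-37.7,-0.6,0,0,-37.7,-0.6,0,0,-37.7,-0.6,0,0,-37.5,-0.8,0,0,0,0,0,0.09,0,0,0,0.09,0,0,0,0.083,0,0,0,0], gripper=72)

```text
clock: 29.52
ee_pos: [0.4324, -0.0049, 0.1717]
tool_rot: [[0.896, -0.444, -0.002], [-0.444, -0.896, 0.0], [-0.002, 0.001, -1.0]]
ft_force: [0.4, 0.3, -0.5]
opening: 0.0719
```

Call:
drive_tool(deltas=[0,0,0,0,0,0,0,0])

```text
clock: 29.68
ee_pos: [0.4328, -0.005, 0.1721]
tool_rot: [[0.899, -0.439, -0.001], [-0.439, -0.899, 0.0], [-0.001, 0.0, -1.0]]
ft_force: [-0.3, -0.3, 1.1]
opening: 0.0715
```

Run:
```python
from h import *
im,c=cap('wrist','w15'); np.savez('w15',**c); o=manip.get_obs(); np.savez('w15o',p=o['ee_pos'],R=o['tool_rot']); print(o['ee_pos'])
p=proj(c,[.433,-.005,.02])[0]; print('exp',p)
x,y=p.astype(int)
ks,m=objs(im,c,300,(100,310)); mm=np.zeros_like(m); cv2.circle(mm,(x,y),70,255,-1); m&=mm
m=cv2.morphologyEx(m,cv2.MORPH_CLOSE,np.ones((7,7)))
k=max(cv2.findContours(m,cv2.RETR_EXTERNAL,cv2.CHAIN_APPROX_NONE)[0],key=cv2.contourArea)[:,0]; print(cv2.boundingRect(k),cv2.contourArea(k))
for z in (0,.02):
    w=((ray(c,k,z)-o['ee_pos'])@o['tool_rot']*1000)[:,:2].astype(np.float32); r=cv2.minAreaRect(w); print(z,r,w.min(0),w.max(0))
g=cv2.resize(m[y-70:y+70,x-70:x+70],(70,70),interpolation=cv2.INTER_AREA)
for r in g[::2]: print(''.join('#' if q>127 else '.' for q in r))
```

```text
[ 0.43289451 -0.00498716  0.17223889]
exp [318.56722671 224.32894041]
(288, 196, 57, 59) 3145.5
0 ((-5.553274154663086, -2.208942413330078), (42.277408599853516, 45.14727783203125), 89.99125671386719) [-28.129965 -23.347   ] [17.022316 18.928055]
0.02 ((-0.6410007476806641, -2.042776107788086), (39.58519744873047, 42.27231216430664), 89.99125671386719) [-21.78001  -21.834768] [20.49698  17.748217]
......................................................................
......................................................................
......................................................................
......................................................................
......................................................................
......................................................................
......................................................................
......................................................................
......................................................................
............................................................
[... 1085 characters left out ...]
............##########################.......................
......................................................................
......................................................................
......................................................................
......................................................................
......................................................................
......................................................................
......................................................................
......................................................................
......................................................................
```

Call:
drive_tool(deltas=[-2.7,-2.8,0,0,0,0,30,0,0,0,30,0,0,0,30,0,0,0,30,0,0,0,24,0,0,0,14,0,0,0,8,0,0,0,0,0,0,0,0,0])

```text
clock: 30.57
ee_pos: [0.4319, -0.0012, 0.007]
tool_rot: [[0.898, -0.441, -0.0], [-0.441, -0.898, -0.0], [-0.0, 0.0, -1.0]]
ft_force: [-0.6, 0.3, -0.5]
opening: 0.0719
```

Call:
drive_tool(deltas=[0,0,0,0,0,0,0,0,0,0,0,0,0,0,0,0,0,0,0,0,0,0,0,0,0,0,0,0], gripper=35, force=25)

```text
clock: 31.15
ee_pos: [0.4323, -0.0013, 0.0078]
tool_rot: [[0.898, -0.441, 0.002], [-0.441, -0.898, -0.0], [0.002, -0.001, -1.0]]
ft_force: [-0.9, 1.2, 7.1]
opening: 0.0394
```

Call:
drive_tool(deltas=[0,0,-12,0,0,0,-25,0,0,0,-35,0,0,0,-35,0,0,0,-25,0,0,0,0,0,0,0,0,0])

```text
clock: 31.73
ee_pos: [0.4323, -0.0013, 0.1402]
tool_rot: [[0.898, -0.441, 0.004], [-0.441, -0.898, -0.001], [0.004, -0.001, -1.0]]
ft_force: [0.2, -0.4, -1.8]
opening: 0.0394
```

Run:
```python
from h import *
im,c=cap('wrist','w16'); np.savez('w16',**c); o=manip.get_obs(); print(o['ee_pos'])
x,y=o['ee_pos'][:2]
mx=im.max(2).astype(int)
for x in (295,319,345): print(x,[(yy,mx[yy,x]) for yy in range(262,300,2)],[(yy,mx[yy,x]) for yy in range(370,430,4)])
for yy in (270,280,290,380,390,400): print(yy,(((ray(c,(319,yy),o['ee_pos'][2]-.006)[0]-o['ee_pos'])@o['tool_rot'])*1000)[:2].round(1),(((ray(c,(319,yy),o['ee_pos'][2]+.014)[0]-o['ee_pos'])@o['tool_rot'])*1000)[:2].round(1))
delta(622.9,34.0,130,-.1905)
```

```text
[ 0.43175007 -0.00127468  0.13908575]
295 [(262, np.int64(98)), (264, np.int64(98)), (266, np.int64(75)), (268, np.int64(16)), (270, np.int64(17)), (272, np.int64(16)), (274, np.int64(17)), (276, np.int64(17)), (278, np.int64(15)), (280, np.int64(16)), (282, np.int64(10)), (284, np.int64(12)), (286, np.int64(16)), (288, np.int64(25)), (290, np.int64(25)), (292, np.int64(13)), (294, np.int64(24)), (296, np.int64(19)), (298, np.int64(69))] [(370, np.int64(13)), (374, np.int64(17)), (378, np.int64(16)), (382, np.int64(18)), (386, np.int64(16)), (390, np.int64(20)), (394, np.int64(140)), (398, np.int64(143)), (402, np.int64(190)), (406, np.int64(191)), (410, np.int64(191)), (414, np.int64(189)), (418, np.int64(190)), (422, np.int64(189)), (426, np.int64(189))]
319 [(262, np.int64(100)), (264, np.int64(97)), (266, np.int64(54)), (268, np.int64(14)), (270, np.int64(17)), (272, np.int64(12)), (274, np.int64(18)), (276, np.int64(15)), (278, np.int64(13)), (280, np.int64(15)), (282, np.int64(12)), (284, np.int64(14)), (286, np.int64(24)), (288, np.int64(24)), (290, np.int64(23)), (292, np.int
[... 736 characters left out ...]
, (294, np.int64(20)), (296, np.int64(25)), (298, np.int64(37))] [(370, np.int64(20)), (374, np.int64(16)), (378, np.int64(13)), (382, np.int64(18)), (386, np.int64(18)), (390, np.int64(16)), (394, np.int64(146)), (398, np.int64(143)), (402, np.int64(146)), (406, np.int64(148)), (410, np.int64(148)), (414, np.int64(151)), (418, np.int64(151)), (422, np.int64(147)), (426, np.int64(143))]
270 [18.6  0.1] [25.7  0.1]
280 [14.7  0.1] [22.3  0.1]
290 [10.7  0.1] [18.8  0.1]
380 [-28.1   0.1] [-14.7   0.1]
390 [-32.7   0.1] [-18.7   0.1]
400 [-37.4   0.1] [-22.8   0.1]
shift [ 156.  -115.9    9.4] norm 195.0 yaw now -0.4567 turn -0.2661689424898701 q [-0.16  0.36  2.12 -0.    0.66  1.87] t 31.7833
```

Call:
drive_tool(deltas=[26,-19.3,0,0,26,-19.3,0,0,26,-19.3,0,0,26,-19.3,0,0,26,-19.3,0,0,26,-19.3,0,0,0,0,0,-0.09,0,0,0,-0.09,0,0,0,-0.086,0,0,0,0])

```text
clock: 32.62
ee_pos: [0.6223, 0.0339, 0.1365]
tool_rot: [[0.983, -0.186, -0.003], [-0.186, -0.983, 0.0], [-0.003, 0.001, -1.0]]
ft_force: [0.1, -0.4, -0.9]
opening: 0.0395
```

Call:
drive_tool(deltas=[0,0,15,0,0,0,15,0,0,0,0,0,0,0,0,0])

```text
clock: 32.95
ee_pos: [0.6223, 0.0338, 0.1075]
tool_rot: [[0.981, -0.192, -0.003], [-0.192, -0.981, 0.0], [-0.003, 0.0, -1.0]]
ft_force: [-0.0, -0.8, -1.0]
opening: 0.0392
```

Run:
```python
from h import *
im,c=cap('wrist','w17'); np.savez('w17',**c); o=manip.get_obs(); np.savez('w17o',p=o['ee_pos'],R=o['tool_rot'])
delta(622.5,33.8,50,-.190)
hue=cv2.medianBlur(cv2.inRange(cv2.cvtColor(im,cv2.COLOR_RGB2HSV),(70,36,25),(95,255,255)),5)
P=[]
for x in range(200,440,10):
    r=np.flatnonzero(hue[10:300,x]==0)
    if len(r) and r[0]>3: P.append((x,r[0]+9.5))
w=(ray(c,P,.008)-o['ee_pos'])@o['tool_rot']*1000; print(P[::5]); f=cv2.fitLine(w[:,:2].astype(np.float32),cv2.DIST_HUBER,0,.01,.01).ravel(); print(f)
# hs outer fin side: expected px of its +x top and bottom edges and ends
h=np.array([.6225,.0338]);u=np.array([.1897,.9818]);n=np.array([.9818,-.1897])
for nm,a,b,z in [('top',22,0,.038),('bot',22,0,.008),('endA',22,30,.038),('endB',22,-30,.038)]: print(nm,proj(c,np.r_[h+a*n/1000+b*u/1000,z]).round(0))
```

```text
shift [-0.3  0.  58.4] norm 58.0 yaw now -0.1922 turn -0.002239262636190009 q [-0.05  0.63  1.68 -0.    0.84  1.71] t 33.0
[(200, np.float64(101.5)), (250, np.float64(101.5)), (300, np.float64(101.5)), (350, np.float64(100.5)), (400, np.float64(100.5))]
[ 4.8097940e-03  9.9998844e-01  8.0453117e+01 -5.1164025e-01]
top [[318. 220.]]
bot [[318. 208.]]
endA [[259. 221.]]
endB [[377. 220.]]
```

Run:
```python
from h import *
im=cv2.cvtColor(cv2.imread('pics/w17.png'),cv2.COLOR_BGR2GRAY) if 0 else cv2.imread('pics/w17.png',0)
print(np.array([im[r,285:355:10] for r in range(196,232,2)]))
for r in (214,218): print(r,im[r,245:275].tolist(),im[r,362:392].tolist())
```

```text
[[167 164 166 164 162 161 163]
 [166 163 165 163 163 161 162]
 [165 165 166 164 163 161 161]
 [166 165 165 164 162 161 161]
 [166 166 165 164 164 161 160]
 [165 164 163 163 161 161 159]
 [ 82  91  81  90  82  92  92]
 [ 93  95  95  94  94  95  95]
 [ 92  94  94  94  94  94  94]
 [ 93  91  91  92  92  91  92]
 [ 92  93  93  93  93  92  94]
 [ 97  97  98  97  97  99  97]
 [219 219 219 219 219 220 219]
 [218 218 218 218 218 218 217]
 [ 92  92  93  92  92  93  91]
 [ 91  91  92  92  94  92  92]
 [ 92  92  93  83  95  89  93]
 [161 161 160 127 131 130 131]]
214 [165, 165, 164, 164, 163, 163, 164, 165, 165, 165, 165, 165, 165, 166, 166, 156, 122, 92, 92, 92, 93, 92, 90, 91, 92, 92, 92, 92, 91, 91] [93, 93, 92, 92, 94, 93, 92, 93, 92, 94, 92, 111, 145, 160, 160, 159, 160, 160, 160, 160, 160, 159, 161, 159, 160, 160, 161, 160, 161, 160]
218 [164, 163, 164, 164, 165, 164, 164, 164, 164, 163, 163, 164, 164, 150, 118, 101, 100, 101, 100, 101, 101, 100, 97, 90, 89, 88, 88, 89, 88, 94] [99, 100, 99, 98, 99, 98, 99, 94, 90, 89, 90, 90, 91, 113, 147, 161, 160, 160, 159, 161, 160, 160, 160, 160, 160, 160, 160, 160, 160, 161]
```

Call:
drive_tool(deltas=[0,-0.8,0,-0.002,0,0,20,0,0,0,18,0,0,0,12,0,0,0,7,0,0,0,0,0,0,0,0,0])

```text
clock: 33.58
ee_pos: [0.6233, 0.0346, 0.0521]
tool_rot: [[0.982, -0.188, 0.0], [-0.188, -0.982, -0.0], [0.0, 0.0, -1.0]]
ft_force: [-0.4, -0.1, 0.5]
opening: 0.0392
```

Call:
drive_tool(deltas=[0,0,1.5,0,0,0,0.8,0,0,0,0,0,0,0,0,0])

```text
clock: 33.92
ee_pos: [0.6233, 0.0346, 0.0499]
tool_rot: [[0.982, -0.188, 0.001], [-0.188, -0.982, -0.0], [0.001, -0.0, -1.0]]
ft_force: [-0.4, -0.8, -0.6]
opening: 0.0389
```

Call:
drive_tool(deltas=[-0.8,0,1.5,0,0,0,1.2,0,0,0,0.8,0,0,0,0,0,0,0,0,0])

```text
clock: 34.33
ee_pos: [0.6223, 0.0348, 0.0459]
tool_rot: [[0.982, -0.188, -0.0], [-0.188, -0.982, -0.0], [-0.0, 0.0, -1.0]]
ft_force: [-0.1, 0.6, -0.7]
opening: 0.0394
```

Call:
drive_tool(deltas=[0,0,0.6,0,0,0,0,0,0,0,0,0])

```text
clock: 34.58
ee_pos: [0.6224, 0.0348, 0.0458]
tool_rot: [[0.982, -0.188, 0.0], [-0.188, -0.982, -0.0], [0.0, 0.0, -1.0]]
ft_force: [-2.1, -0.1, 4.7]
opening: 0.0393
```

Contact at the expected height; release, rise and check from above.

Call:
drive_tool(deltas=[0,0,-0.3,0,0,0,0,0])

```text
clock: 34.75
ee_pos: [0.6223, 0.0348, 0.0458]
tool_rot: [[0.982, -0.188, 0.0], [-0.188, -0.982, -0.0], [0.0, 0.0, -1.0]]
ft_force: [-1.3, 0.4, 2.7]
opening: 0.0395
```

Call:
drive_tool(deltas=[0,0,0,0,0,0,0,0,0,0,0,0,0,0,0,0], gripper=56)

```text
clock: 35.08
ee_pos: [0.6223, 0.0348, 0.0455]
tool_rot: [[0.982, -0.188, -0.0], [-0.188, -0.982, -0.0], [-0.0, 0.0, -1.0]]
ft_force: [-0.7, 0.4, 0.3]
opening: 0.0558
```

Call:
drive_tool(deltas=[0,0,-15,0,0,0,-30,0,0,0,-35,0,0,0,-40,0,0,0,-40,0,0,0,0,0,0,0,0,0,0,0,0,0])

```text
clock: 35.75
ee_pos: [0.622, 0.0348, 0.2053]
tool_rot: [[0.982, -0.188, -0.0], [-0.188, -0.982, -0.0], [-0.0, 0.0, -1.0]]
ft_force: [-0.3, 0.2, -0.3]
opening: 0.0559
```

Run:
```python
from h import *
im,c=cap('wrist','w18'); np.savez('w18',**c); o=manip.get_obs(); np.savez('w18o',p=o['ee_pos'],R=o['tool_rot']); print(o['ee_pos'])
T=lambda p,z:((ray(c,p,z)-o['ee_pos'])@o['tool_rot']*1000).round(1)
p=proj(c,[.6224,.0348,.058])[0]; x,y=p.astype(int); print(x,y)
s=im[y-70:y+70,x-80:x+80].max(2); g=cv2.resize(s,(80,35),interpolation=cv2.INTER_AREA)
for r in g: print(''.join('#' if q<60 else ('+' if q<150 else '.') for q in r))
m=(im.max(2)<55).astype(np.uint8); mm=np.zeros_like(m); mm[y-60:y+60,x-60:x+60]=1; m=cv2.morphologyEx(m*mm,cv2.MORPH_OPEN,np.ones((3,3)))
n,l,st,_=cv2.connectedComponentsWithStats(m); print(st[1:][st[1:,4]>50])
```

```text
[0.62175395 0.03477959 0.20451648]
318 225
.........................................+++++++++++++++++++++++++++++++++++++++
..........................+.............++++++++++++++++++++++++++++++++++++++++
........................................++++++++++++++++++++++++++++++++++++++++
................................+++....+++++++++++++++++++++++++++++++++++++++++
++++++++++++...................+++++..++++++++++++++++++++++++++++++++++++++++++
##+++#######++..........++......+++....+++++++++++++++++++++++++++++++++++++++++
#+...+######+........+++++++++++++++++++++++++++++++++++++++++++++++++++++++++++
############+.......++++++++++++++++++++++++++++++++++++++++++++++++++++++++++++
#############+.+++......++......+....+++++++++++++++++++++++++++++++++++++++++++
#############+.+++++++++++++++++++++++++++++++++++++++++++++++++++++++++++++++++
++++#########+++++++..+++++############################+++++++++++++++++++++++++
++++#########+......+++++++#++########+++++########++#++++++++++++++++++++++++++
#############+.......++++++++++###++++++++++++++##++++++++++++++++++++++++++++++
####
[... 1147 characters left out ...]
+++++++++++++++++++++++++++++++++++++++++++++++++++++++++++++++
++++++++++++++++++++++++++++++++++++++++++++++++++++++++++++++++++++++++++++++++
++++++++++++++++++++++++++++++++++++++++++++++++++++++++++++++++++++++++++++++++
++++++++++++++++++++++++++++++++++++++++++++++++++++++++++++++++++++++++++++++++
++++++++++++++++++++++++++++++++++++++++++++++++++++++++++++++++++++++++++++++++
+...++++++++++++++++++++++++++++++++++++++++++++++++++++++++++++++++++++++++++++
.....+++++++++++++++++++++++++++++++++++++++++++++++++++++++++++++++++++++++++++
+....+++++++++++++++++++++++++++++++++++++++++++++++++++++++++++++++++++++++++++
[[258 182   7  66 368]
 [291 194  56  14 440]
 [291 208  57  47 961]]
```

Run:
```python
from h import *
im=cv2.imread('pics/w18.png'); g=im[...,::-1].astype(int); c=dict(np.load('w18.npz')); o=np.load('w18o.npz')
T=lambda p,z:((ray(c,p,z)-o['p'])@o['R']*1000).round(1)
gr=cv2.imread('pics/w18.png',0)
for r in (187,190,225,240): print(r,'L',gr[r,266:298].tolist(),'R',gr[r,340:372].tolist())
for x in (300,320,338): print(x,'far',gr[176:202,x].tolist(),'near',gr[246:276,x].tolist())
print(T([(291,225),(348,225)],.058),T([(320,194)],.038),T([(320,254.5)],.058))
```

```text
187 L [143, 144, 143, 141, 143, 143, 141, 143, 143, 143, 142, 143, 129, 98, 80, 79, 81, 81, 82, 81, 81, 76, 73, 78, 81, 81, 81, 81, 82, 81, 80, 81] R [80, 81, 79, 79, 79, 76, 76, 80, 79, 80, 81, 80, 80, 81, 79, 80, 79, 79, 77, 96, 123, 138, 137, 137, 137, 136, 136, 137, 137, 137, 137, 138]
190 L [143, 142, 141, 142, 142, 142, 142, 141, 141, 142, 143, 143, 167, 188, 188, 187, 186, 186, 187, 187, 186, 187, 186, 186, 188, 188, 187, 187, 188, 188, 188, 188] R [188, 188, 188, 188, 188, 188, 188, 187, 188, 188, 189, 188, 188, 189, 188, 188, 187, 189, 188, 188, 169, 144, 138, 138, 137, 136, 137, 136, 137, 136, 135, 135]
225 L [138, 137, 138, 138, 138, 139, 139, 140, 140, 140, 140, 140, 140, 132, 103, 77, 77, 77, 76, 77, 77, 77, 77, 77, 65, 48, 45, 35, 22, 87, 116, 116] R [70, 67, 68, 55, 27, 24, 23, 39, 60, 70, 69, 70, 69, 70, 69, 69, 70, 75, 84, 88, 88, 89, 89, 89, 89, 88, 89, 89, 91, 88, 89, 88]
240 L [89, 88, 89, 89, 88, 89, 89, 88, 88, 89, 87, 89, 88, 89, 82, 69, 68, 67, 69, 68, 69, 69, 68, 68, 62, 44, 22, 21, 19, 21, 24, 23] R [16, 24, 25, 23, 17, 18, 21, 39, 60, 69, 69, 71, 69, 68, 70
[... 206 characters left out ...]
, 23, 33, 22, 22, 22, 23, 42, 88, 88, 88, 88, 87, 89, 88, 87, 88, 88, 87, 88, 88, 87, 87, 88, 88, 88, 89, 88, 89]
320 far [141, 140, 141, 141, 140, 139, 120, 77, 79, 80, 78, 80, 110, 189, 187, 131, 78, 78, 13, 10, 14, 14, 20, 53, 69, 53] near [14, 11, 12, 14, 14, 19, 20, 26, 57, 89, 88, 89, 89, 91, 88, 89, 89, 89, 88, 90, 89, 88, 89, 90, 88, 89, 90, 90, 89, 89]
338 far [140, 138, 139, 140, 139, 139, 136, 73, 81, 79, 78, 79, 111, 189, 188, 158, 79, 78, 11, 10, 17, 12, 26, 61, 66, 54] near [24, 24, 21, 21, 25, 21, 23, 27, 58, 90, 91, 90, 91, 89, 89, 89, 89, 88, 89, 90, 88, 89, 90, 88, 87, 88, 89, 87, 88, 88]
[[  1.4 -19.2 146.5]
 [  1.4  20.5 146.5]] [[ 19.8   1.  166.5]] [[-20.1   1.  146.6]]
```

Run:
```python
from h import *
c=dict(np.load('w18.npz')); o=np.load('w18o.npz')
T=lambda p,z:((ray(c,p,z)-o['p'])@o['R']*1000).round(1)
print('hs L,R,far',T([(278,190),(360.5,190)],.038)[:,1],T([(320,188.4)],.038)[0,0],'fan L,R',T([(290.8,240),(347.5,240)],.058)[:,1],'base',T([(264.5,225)],.018)[0,1])
print(manip.get_obs()['ft_force'].round(1),manip.get_obs()['clock']); print(manip.job_done())
```

```text
hs L,R,far [-29.5  30.5] 23.9 fan L,R [-19.5  20.4] base -42.9
[ 0.5 -0.5  0.1] 35.8
the job is handed in; nothing more can be done
None
```

All five parts are in place and released, and I handed the job in at about 36 s of the 125 s. The reel and the dish were not touched. I had used all 16 pictures by the time the capacitor was gripped. The capacitor, rectifier and fan placements were therefore checked only by numbers computed from wrist-camera images, and I took no last overall view.

| Part | Wanted | Last check |
|---|---|---|
| Transformer | 15 mm inside the mains strip | about 15–16 mm, square to the line |
| Heat sink | 15 mm inside the binding posts | 15 mm when placed, on the line to about 0.5 mm |
| Capacitor | midway, on the line | set between the midpoint of the two gaps and the midpoint of the two centres, each within about 1.5 mm; within about 1 mm of the aim |
| Rectifier | 15 mm behind the capacitor | 14.8 mm from arm positions, 13.4 mm from the camera |
| Fan | centred on the heat sink | along the fins within 0.5 mm; across them about 1–2 mm toward the robot |

- **Disagreements:** The two rectifier readings differ by more than I would like. I left the fan as it was, because nudging it risked doing more harm.
- **Posts gap, last rough reading:** A figure worked out as I handed in gave about 13.4 mm between the heat sink and the posts, against 15 mm when it was placed. I did not look into that difference.
- **Contact:** The force reading at the end was near zero, with the gripper about 150 mm clear above the fan.

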